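# Stir the drying clay beads

### The arm

A 6-joint arm with a two-finger parallel gripper is mounted at the origin on the work surface. World frame = base frame: x ahead of the robot, y to its left, z up, the work surface at z = 0. Lengths are in m, angles in rad, forces in N, time in s.
With the tool pointing down it reaches from about 0.35 to 0.925 m from the base axis. Payload 6.4 kg.
Tool frame: the origin (TCP) lies midway between the tips of the shut fingers; the grasp point (between the pads) lies 19 mm behind it; z points along the fingers, y is the line along which they close (so a half turn about z gives the same grasp; the last joint's range is limited). The gripper opens to 94 mm and grips with 3 to 60 N. Pads are 16 mm wide; open, the fingers measure 119 mm over their backs; the gripper's body (75 mm by 177 mm) begins 78 mm behind the grasp point.
Start: joints at [-1.295, 0.245, 1.558, -0, 1.339, -0.174], TCP at [0.283, -0.585, 0.173] pointing down, gripper open.
Joint ranges: [-3.13, 3.13], [-1.02, 2.26], [0.13, 2.54], [-0.95, 4.09], [0.21, 2.88], [-2.74, 2.74]. Speed limits (rad/s): [2.57, 2.57, 3.14, 3.14, 3.14, 3.14].

### API

Orientations are given as a unit quaternion [x, y, z, w].
In Python, from plant import r, imaging gives the robot as it stands.
- The arm moves only by the tool send_rows, never from a script. Its argument "targets" is a list of rows, each an object of numbers: "dx", "dy", "dz": the shift along the tool's x, y, z in cm; "roll": the turn about the tool's z in rad; "claw": the opening, from 0 (shut) to 1 (fully open). A call has 1 to 12 rows; each row shifts and turns the commanded pose from where the row before left it, along the tool's axes as they then stand; what a row does not reach is not made up. A row lasts 1/10 s, in which the tool goes at most 50 mm and 8.59 degrees, less where a joint would pass 70% of its speed; a pose out of reach is approached as far as the arm can. A call is refused whole if a number of a shift passes 5 or a number of a turn 0.15, either way. A call with a gripper value outside its range is refused whole. The fingers move at their own pace and stop on an object; the grip force is fixed at half the most. Time passes only in rows, so rows that do not move let the fingers close. It gives the time, the measured TCP pose, the force, the opening and the grip force at its end, in the units of the state.
- r.state(): the state, without advancing time (a new reading comes with each control period).
- imaging.capture(name): name is "scene" or "top" or "wrist"; returns (picture, depth): 384x512x3 uint8, red, green, blue; 384x512 float32, m along the optical axis (not along the pixel's ray), 0 where there is no reading.
- imaging.calibration(name): a dict with "camera_matrix" (3x3 intrinsics, pixels), "position" and "attitude" of the camera in the world. Camera axes: x right, y up, looking along -z (the intrinsics and any distortion apply to the point x, -y, -z); pixel columns grow to the right and rows downward; lengths in m; the calibration is good to about 2 mm. A picture is of the moment at which its call begins: read the wrist's pose just before it. calibration takes no time and is no camera call; for the wrist camera it gives the pose at the moment of the call.
- r.sign_off(): hands the job in; it is judged then, once.
The state is a dict: "t": time; "q": joint angles; "joint_velocities": joint speeds; "effort": joint torques, N m; "tool_pos": TCP position; "orientation": TCP orientation; "force": force on the tool from outside, world axes, zero at the start; "ft_torque": the same for the moment, N m; "gripper_width": finger opening in m; "grasp_force": force on a finger pad.
Only numpy, scipy, OpenCV 4.12 (cv2) and the standard library are available. Lean on these libraries where they do the work, as an engineer would, in place of code of your own. Each camera call takes 0.05 s, during which the arm holds its last target. There are 200 camera calls.

### The job

Tip the round-headed stirring paddle forward out of the tight row in the tool box by its head, take it out, and with it stir the clay beads in the plaster bowl, so that they dry evenly, so thoroughly that not one bead is left where it lay (each shifted by at least half its own width). Then stand the paddle in the empty open crock and let go. Leave the beaters standing in the box, keep every bead in the bowl and off the gripper's fingers, and do not shove the bowl, the crock or the lidded jar about.

Things in the scene. Friction and masses are not known exactly. Their poses are not given: they have to be found in the camera images.
- tool_box: Plywood tool box fixed to the table, 82 mm deep (x), 118 mm wide (y), walls 8 mm. Origin: centre of its underside. Low front at -x (wall 85 mm high), back board at +x (212 mm high); side cheeks 85 mm high, 155 mm beside the row. Inner floor at 10 mm. Four wooden tools stand in it in a tight row along y (gaps about 1 mm) against the back board, 24 mm clear of the front wall.
- paddle: Stirring paddle, one piece of plain wood, about 110 g, 206 mm long; stands loose in any of the row's four places. Origin: centre of its flat lower end; z along it to the head; its -x edge faces the box's front. The lower 110 mm is a round shaft, 22 mm thick; above it a flat-faced handle, 40 mm wide along x and 24 mm thick along y.
- paddle_head (a point): Top of the paddle's head, 206 mm from the lower end: the only rounded head in the row, a half-cylinder of radius 12 mm along x, 6 mm higher than the beaters. Upright there is no room for fingers beside or behind it. Drawn forward about 45 mm by friction it topples and rests leaning 0.5 to 0.65 rad out over the box's front wall, where the handle is free to grasp.
- bowl: Round heavy plaster drying bowl, 218 mm across, 75 mm high, about 2.2 kg, loose on the table. Origin: centre of its underside. Its hollow has a flat floor about 168 mm across and almost upright sides (8 degrees off), 182 mm across at the rim. A bead can wedge between the shaft and the side if it is squeezed outward.
- bowl_in (a point): Centre of the bowl's flat inner floor, 22 mm above its underside, 53 mm below the rim.
- crock: Empty open stoneware crock, off-white, 104 mm across, 120 mm high, 92 mm across inside, about 0.9 kg. Origin: centre of its underside.
- crock_in (a point): Centre of the crock's inner floor, 10 mm above its underside.
- lidded_jar: Bystander: closed off-white jar with a lid and knob, 102 mm across, 132 mm high. Origin: centre of its underside.
- beater0: Bystander: square-ended flat wooden clay beater, 40 x 24 x 200 mm, standing upright in the row in the tool box. Origin: centre of its lower end; z up, x as the box's x.
- beater1: Bystander: square-ended flat wooden clay beater, 40 x 24 x 200 mm, standing upright in the row in the tool box. Origin: centre of its lower end; z up, x as the box's x.
- beater2: Bystander: square-ended flat wooden clay beater, 40 x 24 x 200 mm, standing upright in the row in the tool box. Origin: centre of its lower end; z up, x as the box's x.
- bead0: Round clay bead, 40 mm across, about 55 g, grey-brown, bone dry and burnished smooth, loose on the bowl's floor. Origin: its centre.
- bead1: Round clay bead, 40 mm across, about 55 g, grey-brown, bone dry and burnished smooth, loose on the bowl's floor. Origin: its centre.
- bead2: Round clay bead, 40 mm across, about 55 g, grey-brown, bone dry and burnished smooth, loose on the bowl's floor. Origin: its centre.
- bead3: Round clay bead, 40 mm across, about 55 g, grey-brown, bone dry and burnished smooth, loose on the bowl's floor. Origin: its centre.
- bead4: Round clay bead, 40 mm across, about 55 g, grey-brown, bone dry and burnished smooth, loose on the bowl's floor. Origin: its centre.
- bead5: Round clay bead, 40 mm across, about 55 g, grey-brown, bone dry and burnished smooth, loose on the bowl's floor. Origin: its centre.
Things that resemble listed ones, but are neither listed nor needed, are in the scene too. What is shaped like the paddle but black or turquoise is not meant. What is shaped like the bead3 but green is not meant.

How it is judged:
By the outcome, as a careful person would: the job done as asked, in the order asked, and still so for the second after the job is handed in, with the robot touching nothing.
It also fails if it takes over 72 s, if anything falls off the work surface, if the arm or the gripper's body presses on something with over 40 N, if the wrist force passes 120 N, or if a joint passes its speed limit or range.

## Working session

There is one attempt and no reset: what is moved stays moved. The work goes in short steps, Python scripts to look and compute and a tool call to move; the robot and the scene stay as the last step left them, time stands still between calls to the robot, and variables do not carry over. Pictures are saved under pics/ and viewed, at most 10 in all, crops included, and the job is handed in when it is done.

Besides the shell and the picture viewer there is one more tool, called as name(argument=value, ...) on one line, values as JSON. send_rows: Moves the arm, as the interface text tells. Its arguments: {"type":"object","properties":{"targets":{"type":"array","items":{"type":"object","properties":{"dx":{"type":"number"},"dy":{"type":"number"},"dz":{"type":"number"},"roll":{"type":"number"},"claw":{"type":"number"}}}}},"required":["targets"]}

```bash
mkdir -p pics; ls
cat > h.py <<'E'
import numpy as np, cv2
from plant import r, imaging
from scipy.spatial.transform import Rotation as R
def cap(n):
    c=imaging.calibration(n); p,d=imaging.capture(n)
    return p,d,c
def pts(d,c):
    K=np.array(c["camera_matrix"]); h,w=d.shape
    u,v=np.meshgrid(np.arange(w),np.arange(h))
    P=np.stack([(u-K[0,2])/K[0,0]*d,-(v-K[1,2])/K[1,1]*d,-d],-1)
    A=np.array(c["attitude"]); M=R.from_quat(A).as_matrix() if A.size==4 else A
    return P@M.T+np.array(c["position"])
E
python3 - <<'E'
from h import *
for n in ("scene","top"):
    p,d,c=cap(n); print(n,c); cv2.imwrite(f"pics/{n}0.png",p[:,:,::-1]); np.savez(f"{n}0.npz",p=p,P=pts(d,c),d=d)
a=cv2.imread("pics/scene0.png");b=cv2.imread("pics/top0.png")
cv2.imwrite("pics/both.png",cv2.resize(np.vstack([a,b]),None,fx=.78,fy=.78))
print(r.state())
E
```

```text
pics
scene {'camera_matrix': array([[364.11925127,   0.        , 253.99070982],
       [  0.        , 364.11925127, 194.86924908],
       [  0.        ,   0.        ,   1.        ]]), 'position': array([1.11098376, 0.4577027 , 0.94433559]), 'attitude': array([0.14896299, 0.3485307 , 0.85506355, 0.35383994])}
top {'camera_matrix': array([[482.0124343 ,   0.        , 258.65309575],
       [  0.        , 482.0124343 , 189.08171661],
       [  0.        ,   0.        ,   1.        ]]), 'position': array([ 0.45336707, -0.07406004,  1.33727799]), 'attitude': array([-0.02977474,  0.02648443,  0.70911825, -0.7039626 ])}
{'t': 0.1, 'q': array([-1.29511564e+00,  2.45759694e-01,  1.55885654e+00, -1.55899013e-05,
        1.33866972e+00, -1.74083976e-01]), 'joint_velocities': array([ 2.15450448e-05, -9.65633490e-04, -3.32685955e-03,  1.07599487e-03,
       -5.02697609e-04, -6.22207550e-04]), 'effort': array([ 1.84013688e-04, -4.16916597e+01, -3.15525448e+01,  6.85966434e-02,
        3.10279999e-02, -5.77215178e-05]), 'tool_pos': array([ 0.2824412 , -0.58479001,  0.17216482]), 'orientation': array([ 9.74819602e-01,  2.22993332e-01, -5.05646886e-05, -8.45176195e-04]), 'force': array([ 0.09089811,  0.95967073, -0.33703453]), 'ft_torque': array([0.01338242, 0.04199563, 0.02211865]), 'grasp_force': 0.0, 'gripper_width': 0.09404854396008465}
```

View pics/both.png

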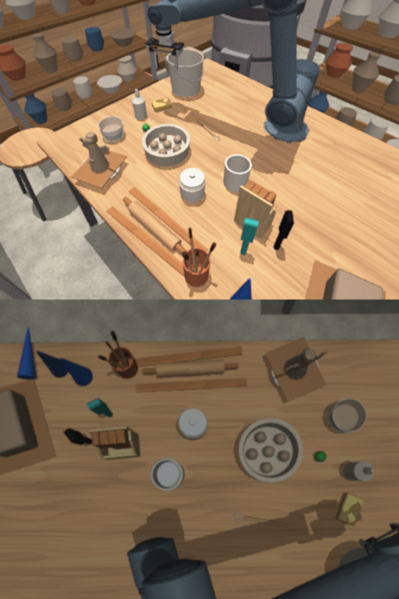

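The top view (lower half) shows the bowl at about (270,449), crock at (168,474), jar at (192,424) and box at (112,440). Black and turquoise paddle lookalikes are near (76,437) and (98,407). I'll crop in on the row next.

Run:
```python
from h import *
a=cv2.imread("pics/scene0.png");b=cv2.imread("pics/top0.png")
A=cv2.resize(a[210:350,270:390],None,fx=4,fy=4,interpolation=3); B=cv2.resize(b[120:220,70:190],None,fx=4,fy=4,interpolation=3)
A=A[:560]; A=cv2.resize(A,(400,467)); B=cv2.resize(B,(400,333)); C=np.zeros((467,800,3),np.uint8); C[:,:400]=A; C[:333,400:]=B
cv2.imwrite("pics/crop1.png",C)
z=np.load("top0.npz");P=z["P"]
sub=P[120:220,80:190].reshape(-1,3)
for lo,hi in ((.195,.202),(.2,.207),(.207,.2135),(.213,.22),(.22,.23)):
    s=sub[(sub[:,2]>lo)&(sub[:,2]<hi)]
    if len(s): print(lo,hi,len(s),s.min(0).round(3),s.max(0).round(3))
# row tops: height map
for y0 in np.arange(0.28,0.46,0.006):
    s=sub[(abs(sub[:,1]-y0)<.003)&(sub[:,2]>.15)]
    if len(s): print(round(y0,3),len(s),np.percentile(s[:,2],[10,50,90]).round(3),s[:,0].min().round(3),s[:,0].max().round(3))
```

```text
0.195 0.202 120 [0.551 0.158 0.195] [0.698 0.354 0.202]
0.2 0.207 315 [0.551 0.158 0.2  ] [0.698 0.352 0.207]
0.207 0.2135 721 [0.55  0.158 0.207] [0.691 0.345 0.213]
0.213 0.22 230 [0.55  0.164 0.213] [0.606 0.272 0.22 ]
0.22 0.23 6 [0.557 0.247 0.22 ] [0.587 0.254 0.223]
0.28 9 [0.202 0.206 0.208] 0.668 0.681
0.286 1 [0.2 0.2 0.2] 0.676 0.676
0.31 10 [0.164 0.186 0.193] 0.573 0.577
0.316 49 [0.158 0.188 0.204] 0.568 0.585
0.322 62 [0.159 0.196 0.207] 0.563 0.592
0.328 67 [0.162 0.202 0.208] 0.56 0.6
0.334 54 [0.177 0.204 0.209] 0.566 0.605
0.34 25 [0.201 0.205 0.208] 0.576 0.601
0.346 15 [0.202 0.204 0.206] 0.578 0.599
0.352 5 [0.199 0.203 0.204] 0.588 0.592
```

View pics/crop1.png

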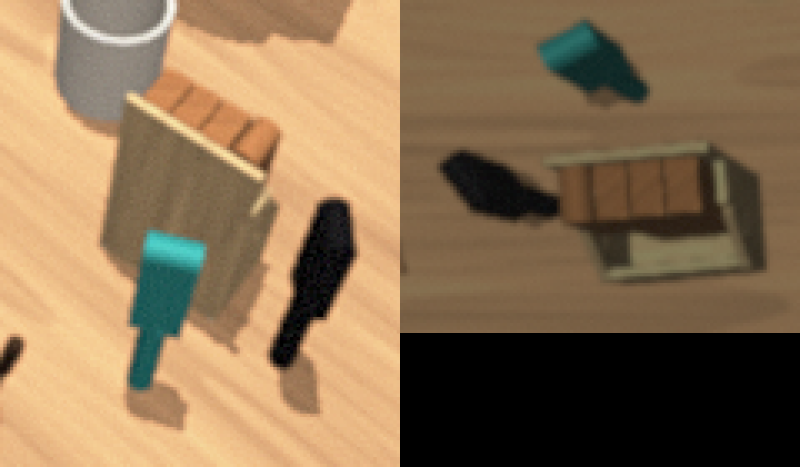

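The row's only rounded head is the end tool nearest the black lookalike: scene crop (262,140), top crop (575,193). It is plain wood, sits slightly higher, and lies at the box's +y end. The black and turquoise ones stand outside the box, so they are not meant. Next I'll measure everything.

```bash
cat > m.py <<'E'
from h import *
z=np.load("top0.npz");P=z["P"];p=z["p"];hsv=cv2.cvtColor(p,cv2.COLOR_RGB2HSV)
H,S,V=[hsv[...,i].astype(int) for i in range(3)]
def roi(u0,u1,v0,v1):
    m=np.zeros(H.shape,bool); m[v0:v1,u0:u1]=1; return m
# tools
br=roi(110,170,155,200)&(P[...,2]>.185)&(S>110)
# top of board: pale
bo=roi(105,175,150,200)&(P[...,2]>.195)&(S<=105)&(V>60)
for n,m in (("brown",br),("pale",bo)):
    q=P[m]; print(n,len(q),q.min(0).round(3),q.max(0).round(3))
    rc=cv2.minAreaRect((q[:,:2]*1000).astype(np.float32)); print(rc, np.median(q[:,2]))
    for y0 in np.arange(.15,.3,.01):
        s=q[abs(q[:,1]-y0)<.005]
        if len(s)>3: print("  y",y0.round(3),"x",s[:,0].min().round(3),s[:,0].max().round(3),"z",np.median(s[:,2]).round(3))
def circ(name,m):
    q=P[m]; xy=(q[:,:2]*1000).astype(np.float32); (c,rad)=cv2.minEnclosingCircle(xy); print(name,len(q),np.round(c,1),round(rad,1),np.median(q[:,2]).round(3))
circ("bowl",roi(295,395,135,240)&(abs(P[...,2]-.075)<.006))
circ("crock",roi(185,245,195,250)&(abs(P[...,2]-.12)<.008))
circ("jar",roi(220,275,130,185)&(abs(P[...,2]-.12)<.02))
bz=roi(300,390,140,235)&(P[...,2]>.045)&(P[...,2]<.068)
n,l,st,ce=cv2.connectedComponentsWithStats(bz.astype(np.uint8))
for i in range(1,n):
    if st[i,4]>40:
        q=P[l==i]; print("bead",ce[i].round(),st[i,4],q[:,:2].mean(0).round(4),q[:,2].max().round(3))
E
python3 m.py
```

```text
brown 815 [ 0.453 -0.074  0.185] [0.6   0.264 1.337]
((538.7335205078125, 89.78240203857422), (362.2032165527344, 73.04766082763672), 73.88146209716797) 0.21062873765129297
  y 0.16 x 0.559 0.579 z 0.203
  y 0.17 x 0.558 0.6 z 0.21
  y 0.18 x 0.557 0.599 z 0.21
  y 0.19 x 0.556 0.599 z 0.209
  y 0.2 x 0.555 0.597 z 0.21
  y 0.21 x 0.554 0.597 z 0.21
  y 0.22 x 0.553 0.597 z 0.21
  y 0.23 x 0.552 0.594 z 0.21
  y 0.24 x 0.551 0.594 z 0.211
  y 0.25 x 0.551 0.593 z 0.216
  y 0.26 x 0.55 0.591 z 0.214
pale 169 [ 0.453 -0.074  0.201] [0.607 0.274 1.337]
((549.2044067382812, 90.64321899414062), (376.8149108886719, 57.08203887939453), 68.41978454589844) 0.21217170645189443
  y 0.16 x 0.6 0.607 z 0.21
  y 0.17 x 0.6 0.607 z 0.212
  y 0.18 x 0.599 0.607 z 0.213
  y 0.19 x 0.599 0.605 z 0.213
  y 0.2 x 0.597 0.605 z 0.212
  y 0.21 x 0.597 0.602 z 0.213
  y 0.22 x 0.597 0.602 z 0.212
  y 0.23 x 0.595 0.602 z 0.213
  y 0.24 x 0.593 0.6 z 0.212
  y 0.25 x 0.595 0.6 z 0.213
  y 0.26 x 0.593 0.598 z 0.211
  y 0.27 x 0.591 0.599 z 0.211
bowl 1502 [ 542.3 -299.1] 108.6 0.075
crock 303 [462.5  46.2] 52.0 0.12
jar 1003 [633.  -38.3] 46.1 0.115
bead [363. 185.] 339 [ 0.5641 -0.3455] 0.068
bead [334. 176.] 162 [ 0.5884 -0.2686] 0.067
bead [359. 179.] 165 [ 0.5818 -0.3362] 0.065
bead [344. 195.] 169 [ 0.5384 -0.2963] 0.067
bead [323. 198.] 167 [ 0.53   -0.2399] 0.066
bead [364. 201.] 168 [ 0.5227 -0.3482] 0.066
bead [341. 216.] 169 [ 0.4832 -0.2871] 0.067
```

send_rows(targets=[{"dz": -4, "roll": 0.12, "claw": 0}, {"dz": -4, "roll": 0.12, "claw": 0}, {"dz": -4, "roll": 0.12, "claw": 0}, {"dz": -4, "claw": 0}, {"dx": 1.8, "dy": -4, "claw": 0}, {"dx": 1.8, "dy": -4, "claw": 0}, {"dx": 1.8, "dy": -4, "claw": 0}, {"dx": 1.8, "dy": -4, "claw": 0}, {"dx": 1.8, "dy": -4, "claw": 0}, {"dx": 1.8, "dy": -4, "claw": 0}, {"dx": 1.8, "dy": -4, "claw": 0}, {"dx": 1.8, "dy": -4, "claw": 0}])

```text
schema error: expected keys dx, dy, dz, roll, claw
```

send_rows(targets=[{"dx": 1.8, "dy": -4, "claw": 0}, {"dx": 1.8, "dy": -4, "claw": 0}, {"dx": 1.8, "dy": -4, "claw": 0}, {"dx": 1.8, "dy": -4, "claw": 0}, {"dx": 1.8, "dy": -4, "claw": 0}, {"dx": 1.8, "dy": -4, "claw": 0}, {"dx": 1.8, "dy": -4, "claw": 0}, {"dx": 1.8, "dy": -4, "claw": 0}, {"dx": 1.8, "dy": -4, "claw": 0}, {"dx": 1.8, "dy": -4, "claw": 0}, {"dx": 1.0, "dy": -3, "claw": 0}, {"claw": 0}])

```text
schema error: expected keys dx, dy, dz, roll, claw
```

send_rows(targets=[{"dx": 0, "dy": 0, "dz": -4, "roll": 0.12, "claw": 0}, {"dx": 0, "dy": 0, "dz": -4, "roll": 0.12, "claw": 0}, {"dx": 0, "dy": 0, "dz": -4, "roll": 0.12, "claw": 0}, {"dx": 0, "dy": 0, "dz": -4, "roll": 0, "claw": 0}, {"dx": 1.8, "dy": -4, "dz": 0, "roll": 0, "claw": 0}, {"dx": 1.8, "dy": -4, "dz": 0, "roll": 0, "claw": 0}, {"dx": 1.8, "dy": -4, "dz": 0, "roll": 0, "claw": 0}, {"dx": 1.8, "dy": -4, "dz": 0, "roll": 0, "claw": 0}, {"dx": 1.8, "dy": -4, "dz": 0, "roll": 0, "claw": 0}, {"dx": 1.8, "dy": -4, "dz": 0, "roll": 0, "claw": 0}, {"dx": 1.8, "dy": -4, "dz": 0, "roll": 0, "claw": 0}, {"dx": 1.8, "dy": -4, "dz": 0, "roll": 0, "claw": 0}])

```text
t: 1.3
tool_pos: [0.3974, -0.2519, 0.3327]
orientation: [0.999, 0.045, -0.0, -0.0]
force: [0.4, -0.2, -0.4]
gripper_width: 0.0019
grasp_force: 0.0
```

send_rows(targets=[{"dx": 1.8, "dy": -4, "dz": 0, "roll": 0, "claw": 0}, {"dx": 1.8, "dy": -4, "dz": 0, "roll": 0, "claw": 0}, {"dx": 1.8, "dy": -4, "dz": 0, "roll": 0, "claw": 0}, {"dx": 1.8, "dy": -4, "dz": 0, "roll": 0, "claw": 0}, {"dx": 1.8, "dy": -4, "dz": 0, "roll": 0, "claw": 0}, {"dx": 1.8, "dy": -4, "dz": 0, "roll": 0, "claw": 0}, {"dx": 1.8, "dy": -4, "dz": 0, "roll": 0, "claw": 0}, {"dx": 1.8, "dy": -4, "dz": 0, "roll": 0, "claw": 0}, {"dx": 1.8, "dy": -4, "dz": 0, "roll": 0, "claw": 0}, {"dx": 1.8, "dy": -4, "dz": 0, "roll": 0, "claw": 0}, {"dx": 0, "dy": 0, "dz": 0, "roll": 0, "claw": 0}, {"dx": 0, "dy": 0, "dz": 0, "roll": 0, "claw": 0}])

```text
t: 2.5
tool_pos: [0.5404, 0.1614, 0.3323]
orientation: [0.999, 0.046, -0.001, 0.0]
force: [-0.1, 0.9, -1.0]
gripper_width: 0.0002
grasp_force: 0.0
```

Run:
```python
from h import *
p,d,c=cap("wrist"); P=pts(d,c); print(c["position"])
cv2.imwrite("pics/w1.png",p[:,:,::-1])
ok=(d>0)&(P[...,2]>.195)&(P[...,2]<.225)&(P[...,0]>.53)&(P[...,0]<.615)&(P[...,1]>.14)&(P[...,1]<.285)
for y0 in np.arange(.15,.285,.006):
    s=P[ok&(abs(P[...,1]-y0)<.003)]
    if len(s)>5: print(y0.round(3),len(s),"x",np.percentile(s[:,0],[1,99]).round(3),"z",np.percentile(s[:,2],[10,50,90]).round(4))
```

```text
[0.62291204 0.16918981 0.54396417]
0.156 13 x [0.603 0.609] z [0.2099 0.2117 0.2123]
0.162 80 x [0.561 0.61 ] z [0.2096 0.2113 0.2127]
0.168 276 x [0.561 0.609] z [0.2091 0.2104 0.2119]
0.174 288 x [0.56  0.609] z [0.2091 0.2103 0.2117]
0.18 289 x [0.56  0.608] z [0.2092 0.2104 0.212 ]
0.186 273 x [0.56  0.607] z [0.2082 0.2102 0.2119]
0.192 289 x [0.559 0.607] z [0.2077 0.2102 0.2118]
0.198 289 x [0.558 0.606] z [0.2091 0.2103 0.2117]
0.204 285 x [0.557 0.606] z [0.2091 0.2104 0.2118]
0.21 275 x [0.557 0.605] z [0.2089 0.2103 0.2118]
0.216 298 x [0.556 0.605] z [0.2065 0.2099 0.2119]
0.222 295 x [0.556 0.604] z [0.2091 0.2103 0.212 ]
0.228 287 x [0.555 0.604] z [0.2093 0.2104 0.212 ]
0.234 285 x [0.555 0.603] z [0.209  0.2103 0.2119]
0.24 318 x [0.553 0.603] z [0.2058 0.2103 0.213 ]
0.246 328 x [0.553 0.602] z [0.2116 0.2143 0.2161]
0.252 293 x [0.552 0.601] z [0.2117 0.2157 0.2169]
0.258 253 x [0.552 0.601] z [0.2108 0.2138 0.2158]
0.264 92 x [0.557 0.6  ] z [0.2089 0.2116 0.2128]
0.27 52 x [0.592 0.6  ] z [0.2105 0.2122 0.2134]
0.276 8 x [0.593 0.599] z [0.2106 0.2121 0.2125]
```

View pics/w1.png

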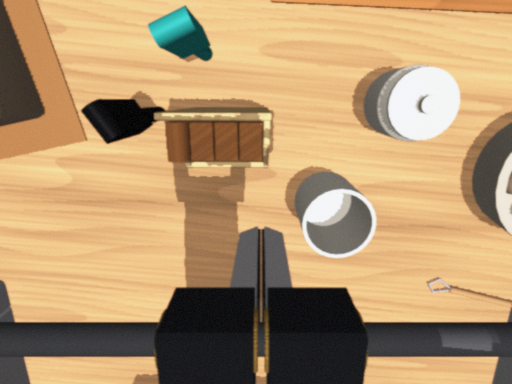

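The wrist view shows the row at (165–265,140). The plain-wood rounded head is its left end at (178,142), with its ridge at y=0.252, z=0.216. The black one (120,120) and the turquoise one (180,35) are outside the box.

send_rows(targets=[{"dx": 1.5, "dy": -4.4, "dz": 0, "roll": 0, "claw": 0}, {"dx": 1.6, "dy": -4.4, "dz": 0, "roll": 0, "claw": 0}, {"dx": 0, "dy": 0, "dz": 4, "roll": 0, "claw": 0}, {"dx": 0, "dy": 0, "dz": 4, "roll": 0, "claw": 0}, {"dx": 0, "dy": 0, "dz": 2, "roll": 0, "claw": 0}, {"dx": 0, "dy": 0, "dz": 1, "roll": 0, "claw": 0}, {"dx": 0, "dy": 0, "dz": 0.3, "roll": 0, "claw": 0}, {"dx": 0, "dy": 0, "dz": 0, "roll": 0, "claw": 0}])

```text
t: 3.35
tool_pos: [0.5644, 0.2506, 0.2213]
orientation: [0.999, 0.044, 0.001, -0.0]
force: [0.5, -0.3, -0.4]
gripper_width: 0.0005
grasp_force: 0.0
```

send_rows(targets=[{"dx": 0, "dy": 0, "dz": 0.2, "roll": 0, "claw": 0}, {"dx": 0, "dy": 0, "dz": 0.2, "roll": 0, "claw": 0}, {"dx": 0, "dy": 0, "dz": 0, "roll": 0, "claw": 0}])

```text
t: 3.65
tool_pos: [0.564, 0.2513, 0.2167]
orientation: [0.999, 0.045, 0.0, -0.0]
force: [-0.1, 0.7, 0.3]
gripper_width: 0.0003
grasp_force: 0.0
```

send_rows(targets=[{"dx": 0, "dy": 0, "dz": 0.2, "roll": 0, "claw": 0}, {"dx": 0, "dy": 0, "dz": 0.1, "roll": 0, "claw": 0}, {"dx": 0, "dy": 0, "dz": 0, "roll": 0, "claw": 0}])

```text
t: 3.95
tool_pos: [0.5636, 0.2512, 0.2129]
orientation: [0.999, 0.045, -0.0, 0.0]
force: [0.3, 0.1, -0.1]
gripper_width: 0.0002
grasp_force: 0.0
```

send_rows(targets=[{"dx": 0, "dy": 0, "dz": 0.1, "roll": 0, "claw": 0}, {"dx": 0, "dy": 0, "dz": 0, "roll": 0, "claw": 0}])

```text
t: 4.15
tool_pos: [0.5637, 0.2512, 0.212]
orientation: [0.999, 0.045, -0.0, 0.0]
force: [1.2, -0.7, -0.5]
gripper_width: 0.0003
grasp_force: 0.0
```

send_rows(targets=[{"dx": 0, "dy": 0, "dz": 0.1, "roll": 0, "claw": 0}, {"dx": 0, "dy": 0, "dz": 0, "roll": 0, "claw": 0}])

```text
t: 4.35
tool_pos: [0.5636, 0.2512, 0.211]
orientation: [0.999, 0.045, -0.0, 0.0]
force: [0.4, 0.1, -0.6]
gripper_width: 0.0004
grasp_force: 0.0
```

Run:
```python
from h import *
p,d,c=cap("top"); P=pts(d,c)
q,_,_=cap("scene")
C=np.hstack([cv2.resize(p[130:210,90:190],(500,400),interpolation=3),cv2.resize(q[220:320,270:370],(300,300),interpolation=3)[:].copy() if 0 else cv2.resize(q[200:333,290:390],(300,400),interpolation=3)])
cv2.imwrite("pics/c2.png",C[:,:,::-1])
```

```text
(no output)
```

View pics/c2.png

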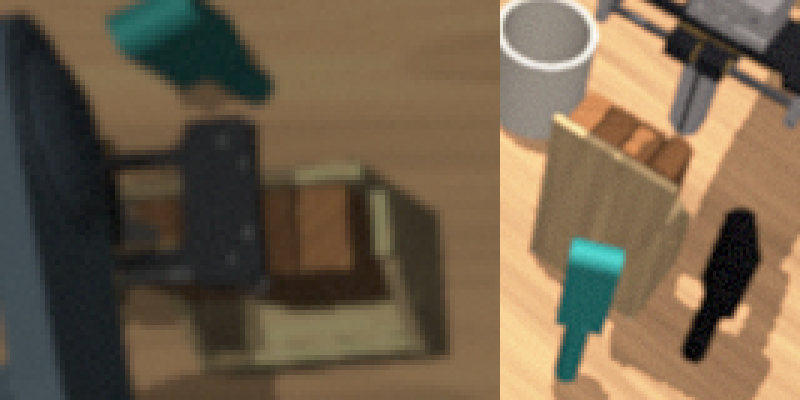

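The scene crop shows the shut fingertips at about (688,133), beside or above the head at (672,155). I'll measure the fingertips by depth.

Run:
```python
from h import *
p,d,c=cap("scene"); P=pts(d,c)
hsv=cv2.cvtColor(p,cv2.COLOR_RGB2HSV)
for v in range(232,262,2):
    print(v,[(u,*(P[v,u]*1000).round().astype(int),int(hsv[v,u,1])) for u in range(344,362,4)])
print(r.state()["tool_pos"])
```

```text
232 [(344, np.int64(354), np.int64(138), np.int64(-3), 108), (348, np.int64(574), np.int64(240), np.int64(280), 73), (352, np.int64(571), np.int64(248), np.int64(285), 14), (356, np.int64(571), np.int64(257), np.int64(293), 19), (360, np.int64(556), np.int64(261), np.int64(283), 56)]
234 [(344, np.int64(365), np.int64(145), np.int64(2), 107), (348, np.int64(576), np.int64(242), np.int64(276), 34), (352, np.int64(570), np.int64(250), np.int64(278), 10), (356, np.int64(573), np.int64(260), np.int64(289), 17), (360, np.int64(324), np.int64(181), np.int64(-3), 93)]
236 [(344, np.int64(370), np.int64(149), np.int64(-1), 100), (348, np.int64(574), np.int64(243), np.int64(268), 15), (352, np.int64(573), np.int64(252), np.int64(275), 14), (356, np.int64(573), np.int64(261), np.int64(283), 15), (360, np.int64(335), np.int64(187), np.int64(2), 106)]
238 [(344, np.int64(375), np.int64(153), np.int64(-4), 105), (348, np.int64(576), np.int64(245), np.int64(264), 2), (352, np.int64(573), np.int64(254), np.int64(269), 17), (356, np.int64(572), np.int64(262), np.int64(276), 4), (360, np.int64(339), 
[... 2503 characters left out ...]
(412), np.int64(222), np.int64(3), 102), (360, np.int64(400), np.int64(230), np.int64(-1), 106)]
258 [(344, np.int64(591), np.int64(257), np.int64(209), 125), (348, np.int64(578), np.int64(261), np.int64(201), 151), (352, np.int64(425), np.int64(217), np.int64(0), 117), (356, np.int64(416), np.int64(226), np.int64(0), 106), (360, np.int64(408), np.int64(235), np.int64(1), 108)]
260 [(344, np.int64(599), np.int64(261), np.int64(214), 97), (348, np.int64(569), np.int64(260), np.int64(181), 138), (352, np.int64(431), np.int64(221), np.int64(-1), 111), (356, np.int64(420), np.int64(229), np.int64(-3), 103), (360, np.int64(414), np.int64(239), np.int64(0), 120)]
[0.56375845 0.25121082 0.21116856]
```

The fingertips are really about 0.03 m above the head (z≈0.247, while the state reads 0.211). I'll keep descending, guarded by force.

send_rows(targets=[{"dx": 0, "dy": 0, "dz": 0.6, "roll": 0, "claw": 0}, {"dx": 0, "dy": 0, "dz": 0.6, "roll": 0, "claw": 0}, {"dx": 0, "dy": 0, "dz": 0.4, "roll": 0, "claw": 0}, {"dx": 0, "dy": 0, "dz": 0.3, "roll": 0, "claw": 0}, {"dx": 0, "dy": 0, "dz": 0, "roll": 0, "claw": 0}])

```text
t: 5.0
tool_pos: [0.5633, 0.2511, 0.1913]
orientation: [0.999, 0.045, -0.001, 0.0]
force: [-0.2, -0.3, -0.1]
gripper_width: 0.0
grasp_force: 0.0
```

send_rows(targets=[{"dx": 0, "dy": 0, "dz": 0.2, "roll": 0, "claw": 0}, {"dx": 0, "dy": 0, "dz": 0.2, "roll": 0, "claw": 0}, {"dx": 0, "dy": 0, "dz": 0, "roll": 0, "claw": 0}])

```text
t: 5.3
tool_pos: [0.5636, 0.2512, 0.1879]
orientation: [0.999, 0.045, -0.0, 0.0]
force: [-0.4, 0.8, -0.8]
gripper_width: 0.0003
grasp_force: 0.0
```

send_rows(targets=[{"dx": 0, "dy": 0, "dz": 0.2, "roll": 0, "claw": 0}, {"dx": 0, "dy": 0, "dz": 0, "roll": 0, "claw": 0}])

```text
t: 5.5
tool_pos: [0.5636, 0.2512, 0.186]
orientation: [0.999, 0.045, -0.0, 0.0]
force: [0.2, -0.4, 0.1]
gripper_width: 0.0
grasp_force: 0.0
```

send_rows(targets=[{"dx": 0, "dy": 0, "dz": 0.2, "roll": 0, "claw": 0}, {"dx": 0, "dy": 0, "dz": 0, "roll": 0, "claw": 0}])

```text
t: 5.7
tool_pos: [0.5637, 0.2512, 0.1841]
orientation: [0.999, 0.045, -0.0, 0.0]
force: [-0.2, -0.8, -0.4]
gripper_width: 0.0005
grasp_force: 0.0
```

send_rows(targets=[{"dx": 0, "dy": 0, "dz": 0.2, "roll": 0, "claw": 0}, {"dx": 0, "dy": 0, "dz": 0, "roll": 0, "claw": 0}])

```text
t: 5.9
tool_pos: [0.5648, 0.2515, 0.1839]
orientation: [0.999, 0.045, 0.001, -0.0]
force: [-0.4, 0.5, 5.4]
gripper_width: 0.0006
grasp_force: 2.7
```

send_rows(targets=[{"dx": 0, "dy": 0, "dz": 0.2, "roll": 0, "claw": 0}, {"dx": 0, "dy": 0, "dz": 0, "roll": 0, "claw": 0}])

```text
t: 6.1
tool_pos: [0.5656, 0.2517, 0.1839]
orientation: [0.999, 0.045, 0.003, -0.001]
force: [-1.4, -0.0, 11.1]
gripper_width: 0.0002
grasp_force: 5.5
```

send_rows(targets=[{"dx": -0.3, "dy": 0, "dz": 0, "roll": 0, "claw": 0}, {"dx": -0.4, "dy": 0, "dz": 0, "roll": 0, "claw": 0}, {"dx": -0.4, "dy": 0, "dz": 0.05, "roll": 0, "claw": 0}, {"dx": 0, "dy": 0, "dz": 0, "roll": 0, "claw": 0}])

```text
t: 6.5
tool_pos: [0.5549, 0.2509, 0.1836]
orientation: [0.999, 0.045, 0.003, -0.001]
force: [-0.1, 0.3, 10.5]
gripper_width: 0.0004
grasp_force: 5.2
```

Run:
```python
from h import *
p,d,c=cap("scene"); P=pts(d,c)
m=(P[...,2]>.19)&(P[...,2]<.23)&(cv2.cvtColor(p,cv2.COLOR_RGB2HSV)[...,1]>110)&(P[...,1]>.238)&(P[...,1]<.27)&(P[...,0]<.62)&(P[...,0]>.4)
q=P[m]; print(len(q),q.min(0),q.max(0)); print(r.state()["force"])
```

```text
127 [0.54552029 0.23852454 0.19057396] [0.59292105 0.2692016  0.21877531]
[-0.7848522   0.78902856 10.50546905]
```

send_rows(targets=[{"dx": -0.4, "dy": 0, "dz": 0.05, "roll": 0, "claw": 0}, {"dx": -0.4, "dy": 0, "dz": 0.05, "roll": 0, "claw": 0}, {"dx": -0.4, "dy": 0, "dz": 0.05, "roll": 0, "claw": 0}, {"dx": 0, "dy": 0, "dz": 0, "roll": 0, "claw": 0}])

```text
t: 6.95
tool_pos: [0.5434, 0.25, 0.1829]
orientation: [0.999, 0.045, 0.004, -0.001]
force: [-1.0, -0.4, 12.6]
gripper_width: 0.0005
grasp_force: 6.5
```

Run:
```python
from h import *
p,d,c=cap("scene"); P=pts(d,c)
m=(P[...,2]>.19)&(P[...,2]<.23)&(cv2.cvtColor(p,cv2.COLOR_RGB2HSV)[...,1]>110)&(P[...,1]>.246)&(P[...,1]<.258)&(P[...,0]<.62)&(P[...,0]>.4)
q=P[m]; print(len(q),np.sort(q[:,0]).round(3)[::4],q[np.argsort(q[:,0]),2].round(3)[::4]); print(r.state()["force"])
```

```text
70 [0.537 0.553 0.556 0.56  0.561 0.562 0.567 0.569 0.57  0.571 0.572 0.572
 0.573 0.573 0.573 0.573 0.574 0.576] [0.199 0.213 0.216 0.217 0.215 0.216 0.219 0.213 0.208 0.209 0.207 0.21
 0.209 0.205 0.208 0.191 0.199 0.197]
[ 0.27268677 -0.41098    13.46456285]
```

The head's rear edge has moved from x=0.592 to 0.572, so it is following the fingers. Continuing the pull.

send_rows(targets=[{"dx": -0.4, "dy": 0, "dz": 0.05, "roll": 0, "claw": 0}, {"dx": -0.4, "dy": 0, "dz": 0.05, "roll": 0, "claw": 0}, {"dx": -0.4, "dy": 0, "dz": 0.05, "roll": 0, "claw": 0}, {"dx": -0.4, "dy": 0, "dz": 0.05, "roll": 0, "claw": 0}, {"dx": -0.4, "dy": 0, "dz": 0.05, "roll": 0, "claw": 0}, {"dx": -0.4, "dy": 0, "dz": 0.05, "roll": 0, "claw": 0}, {"dx": -0.4, "dy": 0, "dz": 0.05, "roll": 0, "claw": 0}, {"dx": -0.4, "dy": 0, "dz": 0, "roll": 0, "claw": 0}, {"dx": 0, "dy": 0, "dz": 0, "roll": 0, "claw": 0}])

```text
t: 7.9
tool_pos: [0.5102, 0.2469, 0.178]
orientation: [0.999, 0.045, 0.002, -0.001]
force: [-2.7, -0.1, 11.6]
gripper_width: 0.0008
grasp_force: 5.7
```

Run:
```python
from h import *
p,d,c=cap("scene"); P=pts(d,c)
m=(P[...,2]>.1)&(P[...,2]<.23)&(cv2.cvtColor(p,cv2.COLOR_RGB2HSV)[...,1]>110)&(P[...,1]>.243)&(P[...,1]<.262)&(P[...,0]<.62)&(P[...,0]>.35)
q=P[m]; i=np.argsort(q[:,0]); print(len(q),q[i][::6].round(3).tolist()); print(r.state()["force"])
```

```text
224 [[0.506, 0.256, 0.197], [0.512, 0.255, 0.202], [0.515, 0.254, 0.204], [0.519, 0.256, 0.192], [0.521, 0.256, 0.16], [0.523, 0.257, 0.189], [0.524, 0.249, 0.212], [0.526, 0.244, 0.213], [0.528, 0.252, 0.21], [0.529, 0.257, 0.191], [0.531, 0.258, 0.144], [0.532, 0.255, 0.209], [0.534, 0.258, 0.166], [0.536, 0.244, 0.214], [0.537, 0.258, 0.187], [0.538, 0.258, 0.175], [0.539, 0.245, 0.209], [0.54, 0.244, 0.213], [0.54, 0.255, 0.216], [0.541, 0.258, 0.207], [0.541, 0.254, 0.19], [0.542, 0.255, 0.197], [0.542, 0.249, 0.2], [0.544, 0.251, 0.195], [0.544, 0.259, 0.19], [0.545, 0.245, 0.186], [0.545, 0.246, 0.183], [0.546, 0.254, 0.187], [0.547, 0.244, 0.183], [0.548, 0.258, 0.179], [0.548, 0.255, 0.177], [0.549, 0.258, 0.168], [0.549, 0.257, 0.176], [0.55, 0.249, 0.186], [0.551, 0.252, 0.16], [0.552, 0.258, 0.163], [0.552, 0.258, 0.167], [0.556, 0.243, 0.159]]
[-2.37269611 -0.08222171 11.15183217]
```

send_rows(targets=[{"dx": -0.5, "dy": 0, "dz": 0.1, "roll": 0, "claw": 0}, {"dx": -0.5, "dy": 0, "dz": 0.1, "roll": 0, "claw": 0}, {"dx": -0.5, "dy": 0, "dz": 0.1, "roll": 0, "claw": 0}, {"dx": -0.5, "dy": 0, "dz": 0.1, "roll": 0, "claw": 0}, {"dx": 0, "dy": 0, "dz": -2, "roll": 0, "claw": 0}, {"dx": 0, "dy": 0, "dz": -4, "roll": 0, "claw": 0.2}, {"dx": 0, "dy": 0, "dz": -4, "roll": 0, "claw": 0.5}, {"dx": -2, "dy": 0, "dz": -4, "roll": 0, "claw": 0.7}, {"dx": -3, "dy": 0, "dz": 0, "roll": 0, "claw": 0.7}, {"dx": 0, "dy": 0, "dz": 0, "roll": 0, "claw": 0.7}])

```text
t: 8.95
tool_pos: [0.4381, 0.2403, 0.3127]
orientation: [0.999, 0.045, 0.002, -0.001]
force: [1.3, -0.1, -0.1]
gripper_width: 0.0371
grasp_force: 0.0
```

```bash
cat > pad.py <<'E'
from h import *
p,d,c=cap("wrist"); P=pts(d,c); q,dq,cq=cap("scene"); Q=pts(dq,cq)
print(c["position"])
cv2.imwrite("pics/w2.png",np.hstack([cv2.resize(p,(400,300)),cv2.resize(q[190:310,230:390],(400,300))])[:,:,::-1])
for n,p_,P_ in (("w",p,P),("s",q,Q)):
    m=(cv2.cvtColor(p_,cv2.COLOR_RGB2HSV)[...,1]>100)&(P_[...,2]>.09)&(P_[...,0]<.555)&(P_[...,0]>.36)&(P_[...,1]>.2)&(P_[...,1]<.31)
    s=P_[m]; print(n,len(s))
    for x0 in np.arange(.38,.56,.01):
        t=s[abs(s[:,0]-x0)<.005]
        if len(t)>4: print(x0.round(3),len(t),"y",np.percentile(t[:,1],[3,97]).round(3),"z",np.percentile(t[:,2],[3,97]).round(3))
E
python3 pad.py
```

```text
[0.51954403 0.24775877 0.52476284]
w 5736
0.43 163 y [0.221 0.259] z [0.351 0.408]
0.44 173 y [0.222 0.272] z [0.348 0.45 ]
0.45 205 y [0.211 0.296] z [0.348 0.462]
0.46 965 y [0.222 0.298] z [0.177 0.467]
0.47 1680 y [0.202 0.284] z [0.182 0.465]
0.48 292 y [0.203 0.253] z [0.182 0.461]
0.49 235 y [0.232 0.254] z [0.19 0.2 ]
0.5 260 y [0.233 0.255] z [0.177 0.193]
0.51 231 y [0.233 0.256] z [0.162 0.177]
0.52 713 y [0.236 0.256] z [0.147 0.525]
0.53 240 y [0.236 0.268] z [0.095 0.146]
0.54 237 y [0.237 0.269] z [0.106 0.13 ]
0.55 342 y [0.218 0.269] z [0.1  0.21]
s 671
0.43 9 y [0.205 0.28 ] z [0.446 0.473]
0.44 5 y [0.222 0.281] z [0.352 0.451]
0.45 33 y [0.216 0.274] z [0.358 0.54 ]
0.46 140 y [0.204 0.303] z [0.177 0.539]
0.47 79 y [0.216 0.307] z [0.175 0.541]
0.48 27 y [0.221 0.252] z [0.152 0.54 ]
0.49 46 y [0.234 0.253] z [0.134 0.199]
0.5 85 y [0.23  0.254] z [0.117 0.194]
0.51 77 y [0.231 0.255] z [0.111 0.18 ]
0.52 74 y [0.232 0.256] z [0.114 0.163]
0.53 66 y [0.233 0.256] z [0.116 0.149]
0.54 19 y [0.235 0.267] z [0.096 0.134]
0.55 7 y [0.223 0.268] z [0.101 0.193]
```

View pics/w2.png

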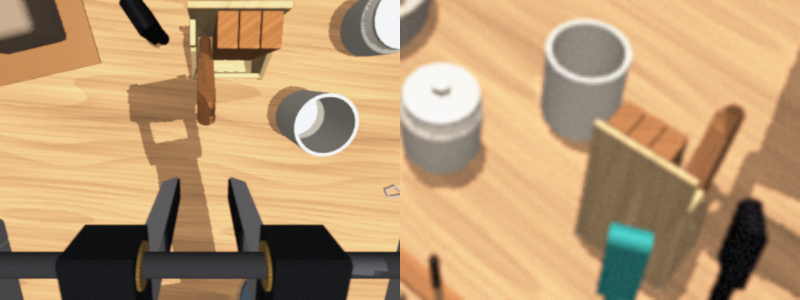

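The left panel shows the paddle leaning forward over the front wall at (205,85), lean about 0.6 rad, with three beaters still standing. The handle centre lies near (0.492, 0.2435, 0.152). I'll grasp it there.

send_rows(targets=[{"dx": 2.7, "dy": 0.1, "dz": 0, "roll": 0, "claw": 0.7}, {"dx": 2.7, "dy": 0, "dz": 2, "roll": 0, "claw": 0.7}, {"dx": 0, "dy": 0, "dz": 4, "roll": 0, "claw": 0.7}, {"dx": 0, "dy": 0, "dz": 4, "roll": 0, "claw": 0.7}, {"dx": 0, "dy": 0, "dz": 4, "roll": 0, "claw": 0.7}, {"dx": 0, "dy": 0, "dz": 3, "roll": 0, "claw": 0.7}, {"dx": 0, "dy": 0, "dz": 2, "roll": 0, "claw": 0.7}, {"dx": 0, "dy": 0, "dz": 2, "roll": 0, "claw": 0.7}, {"dx": 0, "dy": 0, "dz": 0, "roll": 0, "claw": 0.7}, {"dx": 0, "dy": 0, "dz": 0, "roll": 0, "claw": 0.7}])

```text
t: 10.05
tool_pos: [0.4931, 0.2437, 0.1]
orientation: [0.999, 0.045, -0.001, 0.0]
force: [0.1, 0.2, 0.9]
gripper_width: 0.0655
grasp_force: 0.0
```

send_rows(targets=[{"dx": 0, "dy": 0, "dz": 0, "roll": 0, "claw": 0}, {"dx": 0, "dy": 0, "dz": 0, "roll": 0, "claw": 0}, {"dx": 0, "dy": 0, "dz": 0, "roll": 0, "claw": 0}, {"dx": 0, "dy": 0, "dz": 0, "roll": 0, "claw": 0}, {"dx": 0, "dy": 0, "dz": 0, "roll": 0, "claw": 0}])

```text
t: 10.55
tool_pos: [0.4932, 0.2439, 0.101]
orientation: [0.999, 0.045, 0.0, -0.0]
force: [-0.8, -0.0, -0.2]
gripper_width: 0.0292
grasp_force: 0.0
```

send_rows(targets=[{"dx": 0, "dy": 0, "dz": 0, "roll": 0, "claw": 0}, {"dx": 0, "dy": 0, "dz": 0, "roll": 0, "claw": 0}, {"dx": -0.45, "dy": 0, "dz": -0.8, "roll": 0, "claw": 0}, {"dx": -0.9, "dy": 0, "dz": -1.6, "roll": 0, "claw": 0}, {"dx": -0.9, "dy": 0, "dz": -1.6, "roll": 0, "claw": 0}, {"dx": -0.9, "dy": 0, "dz": -1.6, "roll": 0, "claw": 0}])

```text
t: 11.15
tool_pos: [0.4608, 0.2408, 0.1574]
orientation: [0.999, 0.045, -0.0, 0.0]
force: [-0.5, -0.3, -0.5]
gripper_width: 0.0241
grasp_force: 30.0
```

send_rows(targets=[{"dx": -0.9, "dy": 0, "dz": -1.6, "roll": 0, "claw": 0}, {"dx": -0.9, "dy": 0, "dz": -1.6, "roll": 0, "claw": 0}, {"dx": -0.9, "dy": 0, "dz": -1.6, "roll": 0, "claw": 0}, {"dx": -0.9, "dy": 0, "dz": -1.6, "roll": 0, "claw": 0}, {"dx": -0.9, "dy": 0, "dz": -1.6, "roll": 0, "claw": 0}, {"dx": -2, "dy": 0, "dz": 0, "roll": 0, "claw": 0}, {"dx": -2, "dy": 0, "dz": 0, "roll": 0, "claw": 0}, {"dx": -2, "dy": 0, "dz": 0, "roll": 0, "claw": 0}, {"dx": 0, "dy": 0, "dz": 0, "roll": 0, "claw": 0}])

```text
t: 12.05
tool_pos: [0.3555, 0.2316, 0.2369]
orientation: [0.999, 0.045, 0.0, -0.0]
force: [0.2, 0.2, -1.1]
gripper_width: 0.0237
grasp_force: 30.0
```

```bash
cat > pad2.py <<'E'
from h import *
import sys
st=r.state(); T=st["tool_pos"]; print(T,st["gripper_width"],st["grasp_force"])
p,d,c=cap("scene"); P=pts(d,c)
m=(cv2.cvtColor(p,cv2.COLOR_RGB2HSV)[...,1]>110)&(cv2.cvtColor(p,cv2.COLOR_RGB2HSV)[...,2]<200)&(np.abs(P-(T+[0.02,0,0.0])).max(-1)<.17)&(P[...,2]>.03)&(abs(P[...,1]-T[1])<.03)
s=P[m]
for z0 in np.arange(.03,.4,.015):
    t=s[abs(s[:,2]-z0)<.0075]
    if len(t)>4: print(z0.round(3),len(t),"x",np.percentile(t[:,0],[3,50,97]).round(3),"y",np.percentile(t[:,1],[3,50,97]).round(3))
if len(sys.argv)>1:
    v,u=np.nonzero(m); v,u=int(np.median(v)),int(np.median(u))
    cv2.imwrite(sys.argv[1],cv2.resize(p[max(0,v-80):v+80,max(0,u-100):u+100],None,fx=4,fy=4 if 0 else 4)[:600,:,::-1])
E
python3 pad2.py pics/p3.png
```

```text
[0.35546049 0.23157151 0.23686446] 0.02373333795035787 29.99993241392076
0.15 7 x [0.437 0.45  0.453] y [0.232 0.246 0.248]
0.165 46 x [0.442 0.449 0.456] y [0.23  0.24  0.248]
0.18 48 x [0.432 0.439 0.445] y [0.228 0.24  0.248]
0.195 52 x [0.42  0.43  0.437] y [0.229 0.239 0.246]
0.21 52 x [0.41  0.42  0.428] y [0.228 0.238 0.245]
0.225 55 x [0.392 0.411 0.418] y [0.227 0.238 0.244]
0.24 33 x [0.37  0.404 0.409] y [0.227 0.237 0.245]
0.255 73 x [0.366 0.403 0.41 ] y [0.225 0.238 0.246]
0.27 78 x [0.368 0.394 0.4  ] y [0.223 0.236 0.245]
0.285 68 x [0.368 0.384 0.391] y [0.223 0.233 0.243]
0.3 65 x [0.366 0.374 0.38 ] y [0.223 0.234 0.243]
0.315 65 x [0.357 0.365 0.372] y [0.222 0.232 0.242]
0.33 55 x [0.34  0.358 0.363] y [0.22  0.23  0.241]
0.375 5 x [0.386 0.388 0.39 ] y [0.224 0.248 0.256]
0.39 48 x [0.37  0.375 0.38 ] y [0.204 0.225 0.26 ]
```

View pics/p3.png

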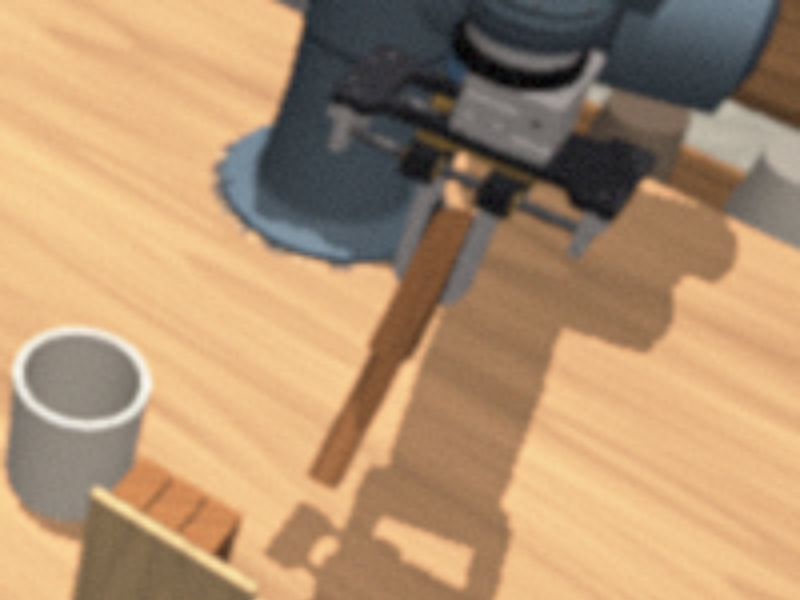

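The paddle is held firmly, leaning 0.6 rad with its tip near (0.45, 0.24, 0.15). I'll turn it upright in the pads by pushing its tip against the fixed box's front wall.

send_rows(targets=[{"dx": 0, "dy": 0, "dz": 3, "roll": 0, "claw": 0}, {"dx": 0, "dy": 0, "dz": 3, "roll": 0, "claw": 0}, {"dx": 1, "dy": 0, "dz": 3, "roll": 0, "claw": 0}, {"dx": 2, "dy": 0, "dz": 0, "roll": 0, "claw": 0}, {"dx": 2, "dy": 0, "dz": 0, "roll": 0, "claw": 0}, {"dx": 1, "dy": 0, "dz": 0, "roll": 0, "claw": 0}, {"dx": 1, "dy": 0, "dz": 0, "roll": 0, "claw": 0}, {"dx": 1, "dy": 0, "dz": 0, "roll": 0, "claw": 0}, {"dx": 0, "dy": 0, "dz": 0, "roll": 0, "claw": 0}])

```text
t: 13.0
tool_pos: [0.4362, 0.2384, 0.1461]
orientation: [0.999, 0.045, -0.002, 0.001]
force: [-1.4, -2.0, -1.5]
gripper_width: 0.0239
grasp_force: 30.0
```

```bash
python3 pad2.py; python3 -c "
from h import *
print(r.state()['force'],r.state()['ft_torque'])"
```

```text
[0.43616098 0.23839634 0.1460634 ] 0.02385778350163409 30.000375397503376
0.075 12 x [0.5   0.506 0.601] y [0.246 0.25  0.252]
0.09 41 x [0.492 0.502 0.583] y [0.233 0.246 0.254]
0.105 42 x [0.488 0.496 0.603] y [0.233 0.244 0.252]
0.12 44 x [0.48  0.488 0.495] y [0.232 0.243 0.25 ]
0.135 48 x [0.458 0.479 0.485] y [0.232 0.243 0.25 ]
0.15 33 x [0.442 0.48  0.601] y [0.231 0.248 0.252]
0.165 65 x [0.444 0.475 0.555] y [0.231 0.243 0.251]
0.18 66 x [0.449 0.467 0.564] y [0.229 0.24  0.25 ]
0.195 67 x [0.45  0.461 0.58 ] y [0.23  0.238 0.251]
0.21 89 x [0.447 0.456 0.591] y [0.21  0.235 0.249]
0.225 59 x [0.431 0.445 0.45 ] y [0.227 0.238 0.249]
0.24 52 x [0.419 0.437 0.441] y [0.227 0.236 0.247]
0.285 12 x [0.456 0.47  0.474] y [0.21  0.239 0.257]
0.3 29 x [0.452 0.456 0.463] y [0.212 0.236 0.265]
0.315 11 x [0.437 0.46  0.462] y [0.209 0.234 0.267]
[-1.88392081 -1.37453551 -1.01657298] [-0.35120835  0.84268909 -0.05085844]
```

It is pivoting (lean now about 0.5 rad, force small). Continuing.

send_rows(targets=[{"dx": 1, "dy": 0, "dz": 0, "roll": 0, "claw": 0}, {"dx": 1, "dy": 0, "dz": 0, "roll": 0, "claw": 0}, {"dx": 1, "dy": 0, "dz": 0, "roll": 0, "claw": 0}, {"dx": 1, "dy": 0, "dz": 0, "roll": 0, "claw": 0}, {"dx": 1, "dy": 0, "dz": 0, "roll": 0, "claw": 0}, {"dx": 0, "dy": 0, "dz": 0, "roll": 0, "claw": 0}])

```text
t: 13.65
tool_pos: [0.4872, 0.2433, 0.1466]
orientation: [0.999, 0.045, 0.0, -0.0]
force: [-2.3, -0.1, 0.8]
gripper_width: 0.0238
grasp_force: 30.0
```

```bash
python3 pad2.py; python3 -c "
from h import *
print(r.state()['force'],r.state()['ft_torque'])"
```

```text
[0.48721766 0.24330843 0.14659234] 0.023771439319641957 30.000024307519197
0.075 6 x [0.503 0.554 0.603] y [0.249 0.253 0.257]
0.09 25 x [0.5   0.508 0.601] y [0.235 0.25  0.261]
0.105 36 x [0.5   0.506 0.602] y [0.234 0.244 0.252]
0.12 34 x [0.494 0.503 0.508] y [0.234 0.246 0.254]
0.135 13 x [0.479 0.502 0.505] y [0.239 0.245 0.253]
0.15 46 x [0.481 0.507 0.51 ] y [0.235 0.248 0.254]
0.165 45 x [0.493 0.504 0.556] y [0.234 0.244 0.254]
0.18 51 x [0.496 0.502 0.565] y [0.233 0.244 0.254]
0.195 49 x [0.495 0.498 0.577] y [0.234 0.24  0.253]
0.21 76 x [0.494 0.498 0.675] y [0.215 0.24  0.271]
0.225 44 x [0.489 0.492 0.495] y [0.232 0.242 0.252]
0.24 55 x [0.467 0.489 0.493] y [0.232 0.24  0.251]
0.285 14 x [0.497 0.521 0.523] y [0.215 0.228 0.262]
0.3 36 x [0.504 0.508 0.516] y [0.214 0.238 0.26 ]
0.315 12 x [0.509 0.512 0.514] y [0.215 0.232 0.268]
[-1.17217921  0.94620785 -1.55176291] [-0.07196613  0.59863049  0.02717427]
```

send_rows(targets=[{"dx": 0.8, "dy": 0, "dz": 0, "roll": 0, "claw": 0}, {"dx": 0.8, "dy": 0, "dz": 0, "roll": 0, "claw": 0}, {"dx": 0.9, "dy": 0, "dz": 0, "roll": 0, "claw": 0}, {"dx": 0, "dy": 0, "dz": 0, "roll": 0, "claw": 0}])

```text
t: 14.1
tool_pos: [0.513, 0.2457, 0.1467]
orientation: [0.999, 0.045, 0.001, -0.0]
force: [-2.0, -0.0, 0.6]
gripper_width: 0.0237
grasp_force: 30.0
```

```bash
python3 pad2.py; python3 -c "
from h import *
print(r.state()['force'],r.state()['ft_torque'])"
```

```text
[0.51298745 0.2456544  0.1467415 ] 0.023673759332744185 29.999965578317642
0.03 7 x [0.687 0.691 0.693] y [0.259 0.263 0.269]
0.045 13 x [0.686 0.69  0.693] y [0.261 0.266 0.269]
0.06 17 x [0.685 0.691 0.693] y [0.258 0.264 0.269]
0.075 19 x [0.508 0.688 0.693] y [0.251 0.263 0.269]
0.09 34 x [0.505 0.685 0.693] y [0.247 0.259 0.269]
0.105 52 x [0.507 0.602 0.698] y [0.237 0.253 0.273]
0.12 60 x [0.508 0.688 0.699] y [0.237 0.256 0.275]
0.135 48 x [0.508 0.69  0.698] y [0.238 0.26  0.274]
0.15 79 x [0.509 0.685 0.699] y [0.235 0.255 0.274]
0.165 77 x [0.52  0.685 0.699] y [0.234 0.254 0.273]
0.18 87 x [0.518 0.685 0.699] y [0.234 0.253 0.273]
0.195 116 x [0.517 0.686 0.699] y [0.234 0.253 0.274]
0.21 119 x [0.516 0.572 0.694] y [0.224 0.245 0.273]
0.225 38 x [0.514 0.517 0.52 ] y [0.235 0.245 0.256]
0.24 59 x [0.481 0.515 0.518] y [0.232 0.241 0.253]
0.285 10 x [0.544 0.545 0.549] y [0.221 0.26  0.262]
0.3 30 x [0.528 0.534 0.538] y [0.217 0.248 0.266]
0.315 15 x [0.533 0.537 0.539] y [0.218 0.246 0.268]
[-1.24953648 -0.59192123 -0.36423817] [0.10787563 0.42491662 0.03882964]
```

send_rows(targets=[{"dx": 0.5, "dy": 0, "dz": 0, "roll": 0, "claw": 0}, {"dx": 0.4, "dy": 0, "dz": 0, "roll": 0, "claw": 0}, {"dx": 0, "dy": 0, "dz": 0, "roll": 0, "claw": 0}, {"dx": -3, "dy": 0, "dz": 0, "roll": 0, "claw": 0}, {"dx": -1, "dy": 0, "dz": -3, "roll": 0, "claw": 0}, {"dx": 0, "dy": 0, "dz": -4, "roll": 0, "claw": 0}, {"dx": 0, "dy": 0, "dz": -4, "roll": 0, "claw": 0}, {"dx": 0, "dy": 0, "dz": -4, "roll": 0, "claw": 0}, {"dx": 0, "dy": 2, "dz": -1, "roll": 0, "claw": 0}, {"dx": 0, "dy": 4, "dz": 0, "roll": 0, "claw": 0}, {"dx": 0, "dy": 4, "dz": 0, "roll": 0, "claw": 0}, {"dx": 0, "dy": 4, "dz": 0, "roll": 0, "claw": 0}])

```text
t: 15.35
tool_pos: [0.4946, 0.1017, 0.3073]
orientation: [0.999, 0.045, 0.003, 0.001]
force: [0.6, -0.2, -0.6]
gripper_width: 0.0242
grasp_force: 30.0
```

Run:
```python
from h import *
p,d,c=cap("scene"); P=pts(d,c); T=r.state()["tool_pos"]; print(T)
hs=cv2.cvtColor(p,cv2.COLOR_RGB2HSV)
m=(hs[...,1]>110)&(abs(P[...,0]-T[0])<.05)&(abs(P[...,1]-T[1])<.04)&(P[...,2]>.06)&(P[...,2]<.42)
s=P[m]
for z0 in np.arange(.06,.42,.01):
    t=s[abs(s[:,2]-z0)<.005]
    if len(t)>2: print(z0.round(3),len(t),"x",np.percentile(t[:,0],[3,50,97]).round(3),"y",np.percentile(t[:,1],[3,50,97]).round(3))
```

```text
[0.49526565 0.09673098 0.30713847]
0.2 4 x [0.483 0.487 0.49 ] y [0.104 0.107 0.109]
0.21 13 x [0.485 0.491 0.494] y [0.102 0.106 0.109]
0.22 18 x [0.483 0.491 0.495] y [0.091 0.105 0.11 ]
0.23 18 x [0.483 0.492 0.495] y [0.095 0.104 0.109]
0.24 25 x [0.48  0.491 0.494] y [0.091 0.104 0.109]
0.25 23 x [0.482 0.491 0.495] y [0.092 0.104 0.109]
0.26 20 x [0.482 0.49  0.494] y [0.09  0.104 0.109]
0.27 24 x [0.481 0.491 0.494] y [0.094 0.104 0.109]
0.28 21 x [0.479 0.49  0.494] y [0.094 0.103 0.11 ]
0.29 22 x [0.479 0.489 0.493] y [0.093 0.105 0.109]
0.3 14 x [0.465 0.489 0.502] y [0.095 0.109 0.111]
0.31 39 x [0.469 0.499 0.502] y [0.091 0.106 0.112]
0.32 30 x [0.485 0.5   0.502] y [0.091 0.104 0.112]
0.33 32 x [0.497 0.499 0.501] y [0.089 0.101 0.112]
0.34 19 x [0.497 0.499 0.501] y [0.093 0.101 0.109]
0.35 28 x [0.497 0.499 0.502] y [0.093 0.103 0.114]
0.36 22 x [0.496 0.498 0.501] y [0.093 0.101 0.113]
0.37 22 x [0.497 0.499 0.504] y [0.087 0.1   0.11 ]
0.38 28 x [0.496 0.498 0.501] y [0.092 0.102 0.113]
0.39 22 x [0.496 0.498 0.503] y [0.093 0.1   0.115]
0.4 30 x [0.484 0.497 0.504] y [0.088 0.101 0.112]
0.41 21 x [0.485 0.493 0.504] y [0.087 0.1   0.114]
```

The paddle is now upright, with tip_z ≈ state_z − 0.111 and its axis 14 mm behind the tool's x. The bowl is at (0.542,−0.299). Relative to its centre the beads are, in mm, A(46,30), B(40,−37), C(−4,3), D(−12,59), E(−19,−49), F(−59,12). The gap for entry is at (−49,−26).

send_rows(targets=[{"dx": -0.3, "dy": 4, "dz": 0, "roll": 0, "claw": 0}, {"dx": -0.3, "dy": 4, "dz": 0, "roll": 0, "claw": 0}, {"dx": -0.3, "dy": 4, "dz": 0, "roll": 0, "claw": 0}, {"dx": -0.3, "dy": 4, "dz": 0, "roll": 0, "claw": 0}, {"dx": -0.3, "dy": 4, "dz": 0, "roll": 0, "claw": 0}, {"dx": -0.2, "dy": 4, "dz": 0, "roll": 0, "claw": 0}, {"dx": -0.2, "dy": 4, "dz": 0, "roll": 0, "claw": 0}, {"dx": -0.2, "dy": 4, "dz": 0, "roll": 0, "claw": 0}, {"dx": -0.2, "dy": 4, "dz": 0, "roll": 0, "claw": 0}, {"dx": -0.2, "dy": 3, "dz": 0, "roll": 0, "claw": 0}, {"dx": 0, "dy": 2.5, "dz": 0, "roll": 0.09, "claw": 0}, {"dx": 0, "dy": 0, "dz": 0, "roll": 0, "claw": 0}])

```text
t: 16.6
tool_pos: [0.5058, -0.3157, 0.3062]
orientation: [1.0, -0.002, 0.001, 0.001]
force: [-0.3, 0.5, -0.6]
gripper_width: 0.0237
grasp_force: 30.0
```

```bash
cat > beads.py <<'E'
from h import *
import sys
st=r.state(); T=st["tool_pos"]; print(T,st["orientation"].round(3))
p,d,c=cap("top"); P=pts(d,c)
m=np.zeros(d.shape,np.uint8); m[140:240,298:392]=1
print("bowl",end=" "); q=P[(m>0)&(abs(P[...,2]-.075)<.005)&(np.hypot(P[...,0]-.542,P[...,1]+.299)<.115)]
A=np.c_[2*q[:,:2],np.ones(len(q))]; print(np.linalg.lstsq(A,(q[:,:2]**2).sum(1),rcond=None)[0][:2].round(4),len(q))
bz=((m>0)&(P[...,2]>.047)&(P[...,2]<.068)&(np.hypot(P[...,0]-.542,P[...,1]+.299)<.078)).astype(np.uint8)
bz=cv2.erode(bz,np.ones((2,2)))
n,l,s,ce=cv2.connectedComponentsWithStats(bz)
for i in range(1,n):
    if s[i,4]>25: print(ce[i].round(),s[i,4],((P[l==i][:,:2].mean(0)-[.542,-.299])*1000).round(0))
b=p[140:240,296:392]; cv2.imwrite(sys.argv[1],cv2.resize(b,None,fx=5,fy=5,interpolation=3)[:,:,::-1])
q,dq,cq=cap("scene"); Q=pts(dq,cq)
hs=cv2.cvtColor(q,cv2.COLOR_RGB2HSV)
mm=(hs[...,1]>110)&(abs(Q[...,0]-T[0])<.05)&(abs(Q[...,1]-T[1])<.04)&(Q[...,2]>.06)&(Q[...,2]<.42)
t=Q[mm]
for z0 in np.arange(.09,.4,.02):
    k=t[abs(t[:,2]-z0)<.01]
    if len(k)>2: print(z0.round(2),len(k),"x",np.percentile(k[:,0],[3,50,97]).round(3),"y",np.percentile(k[:,1],[3,50,97]).round(3))
E
python3 beads.py pics/b1.png
```

```text
[ 0.50584407 -0.31571942  0.30623613] [ 1.    -0.002  0.001  0.001]
bowl [ 0.5421 -0.2985] 860
[334. 176.] 123 [46. 29.]
[361. 177.] 76 [ 43. -41.]
[342. 195.] 63 [-4.  9.]
[324. 199.] 130 [-13.  58.]
[340. 215.] 84 [-58.  15.]
0.21 34 x [0.488 0.501 0.507] y [-0.319 -0.308 -0.304]
0.23 34 x [0.49  0.501 0.505] y [-0.318 -0.308 -0.304]
0.25 31 x [0.491 0.501 0.506] y [-0.322 -0.309 -0.303]
0.27 38 x [0.49  0.501 0.505] y [-0.321 -0.309 -0.304]
0.29 30 x [0.488 0.497 0.505] y [-0.32  -0.306 -0.304]
0.31 75 x [0.475 0.503 0.514] y [-0.326 -0.305 -0.302]
0.33 63 x [0.475 0.5   0.512] y [-0.326 -0.305 -0.302]
0.35 36 x [0.473 0.509 0.512] y [-0.327 -0.31  -0.303]
0.37 31 x [0.474 0.508 0.512] y [-0.326 -0.315 -0.302]
0.39 22 x [0.481 0.509 0.511] y [-0.327 -0.32  -0.304]
```

send_rows(targets=[{"dx": 0, "dy": 1.1, "dz": 3, "roll": 0, "claw": 0}, {"dx": 0, "dy": 0, "dz": 4, "roll": 0, "claw": 0}, {"dx": 0, "dy": 0, "dz": 4, "roll": 0, "claw": 0}, {"dx": 0, "dy": 0, "dz": 3, "roll": 0, "claw": 0}, {"dx": 0, "dy": 0, "dz": 1.5, "roll": 0, "claw": 0}, {"dx": 0, "dy": 0, "dz": 0.8, "roll": 0, "claw": 0}, {"dx": 0, "dy": 0, "dz": 0, "roll": 0, "claw": 0}])

```text
t: 17.4
tool_pos: [0.5059, -0.3229, 0.1439]
orientation: [1.0, 0.0, 0.0, 0.0]
force: [0.3, -1.1, -0.1]
gripper_width: 0.0237
grasp_force: 30.0
```

```bash
python3 -c "
import numpy as np
a=np.radians(np.arange(206,467,10)); r=5.7
w=np.c_[r*np.cos(a),r*np.sin(a)]; p=np.array([-4.85,-2.4])
for k,t in zip(np.degrees(a),w):
    s=(t-p).round(1); p=p+s; print(round(k),s[0],-s[1])
"
```

```text
206 -0.3 0.1
216 0.5 0.9
226 0.7 0.7
236 0.8 0.6
246 0.8 0.5
256 1.0 0.3
266 1.0 0.2
276 0.9 -0.0
286 1.0 -0.2
296 0.9 -0.4
306 0.9 -0.5
316 0.8 -0.6
326 0.6 -0.8
336 0.5 -0.9
346 0.3 -0.9
356 0.1 -1.0
366 0.0 -1.0
376 -0.2 -1.0
386 -0.3 -0.9
396 -0.5 -0.9
406 -0.7 -0.7
416 -0.8 -0.6
426 -0.8 -0.5
436 -1.0 -0.3
446 -1.0 -0.2
456 -0.9 0.0
466 -1.0 0.2
```

send_rows(targets=[{"dx": -0.3, "dy": 0.1, "dz": 0, "roll": 0, "claw": 0}, {"dx": 0.5, "dy": 0.9, "dz": 0, "roll": 0, "claw": 0}, {"dx": 0.7, "dy": 0.7, "dz": 0, "roll": 0, "claw": 0}, {"dx": 0.8, "dy": 0.6, "dz": 0, "roll": 0, "claw": 0}, {"dx": 0.8, "dy": 0.5, "dz": 0, "roll": 0, "claw": 0}, {"dx": 1.0, "dy": 0.3, "dz": 0, "roll": 0, "claw": 0}, {"dx": 1.0, "dy": 0.2, "dz": 0, "roll": 0, "claw": 0}, {"dx": 0.9, "dy": 0, "dz": 0, "roll": 0, "claw": 0}, {"dx": 1.0, "dy": -0.2, "dz": 0, "roll": 0, "claw": 0}])

```text
t: 18.3
tool_pos: [0.5689, -0.3536, 0.143]
orientation: [1.0, -0.0, -0.002, -0.001]
force: [-4.3, 1.7, -0.2]
gripper_width: 0.0242
grasp_force: 30.0
```

send_rows(targets=[{"dx": 0.9, "dy": -0.4, "dz": 0, "roll": 0, "claw": 0}, {"dx": 0.9, "dy": -0.5, "dz": 0, "roll": 0, "claw": 0}, {"dx": 0.8, "dy": -0.6, "dz": 0, "roll": 0, "claw": 0}, {"dx": 0.6, "dy": -0.8, "dz": 0, "roll": 0, "claw": 0}, {"dx": 0.5, "dy": -0.9, "dz": 0, "roll": 0, "claw": 0}, {"dx": 0.3, "dy": -0.9, "dz": 0, "roll": 0, "claw": 0}, {"dx": 0, "dy": 0, "dz": 0, "roll": 0, "claw": 0}])

```text
t: 19.0
tool_pos: [0.611, -0.3125, 0.1445]
orientation: [1.0, 0.001, 0.001, 0.001]
force: [-0.0, 0.0, -1.0]
gripper_width: 0.024
grasp_force: 30.0
```

```bash
python3 beads.py pics/b2.png
```

```text
[ 0.61097563 -0.31246898  0.14451239] [1.    0.001 0.001 0.001]
bowl [ 0.5415 -0.2998] 445
0.09 17 x [0.576 0.586 0.59 ] y [-0.309 -0.306 -0.304]
0.11 22 x [0.578 0.587 0.593] y [-0.31  -0.306 -0.303]
0.13 18 x [0.581 0.589 0.597] y [-0.311 -0.306 -0.302]
0.15 49 x [0.572 0.591 0.607] y [-0.312 -0.304 -0.301]
0.17 28 x [0.573 0.584 0.607] y [-0.311 -0.304 -0.3  ]
0.19 28 x [0.571 0.58  0.611] y [-0.326 -0.304 -0.302]
0.21 7 x [0.585 0.612 0.614] y [-0.324 -0.321 -0.306]
0.23 8 x [0.612 0.614 0.615] y [-0.324 -0.32  -0.316]
0.29 16 x [0.628 0.635 0.642] y [-0.33  -0.28  -0.278]
0.37 23 x [0.584 0.633 0.646] y [-0.337 -0.288 -0.276]
```

View pics/b2.png

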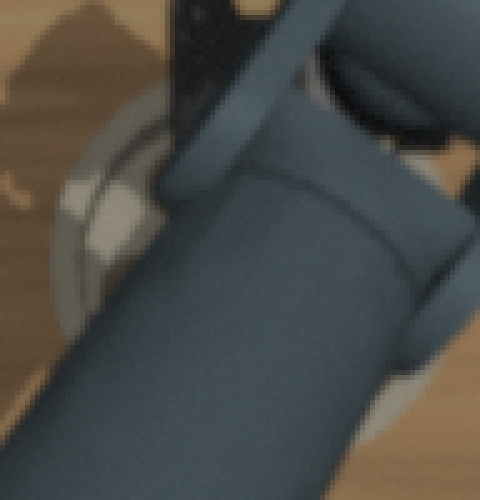

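The top view is blocked by the arm, with only part of the bowl visible at left. The depth data shows the paddle has leaned about 0.16 rad, tip lagging in −x. I'll find the beads numerically in the scene and wrist views.

```bash
cat > b3.py <<'E'
from h import *
C=np.array([.542,-.299])
def fit(P,m):
    # sphere centres (z=.042,r=.02) by least squares per blob
    n,l,s,ce=cv2.connectedComponentsWithStats(m.astype(np.uint8),connectivity=4)
    for i in range(1,n):
        if s[i,4]>25:
            q=P[l==i]; A=np.c_[2*q[:,:2],np.ones(len(q))]; b=(q[:,:2]**2).sum(1)+(q[:,2]-.042)**2
            x=np.linalg.lstsq(A,b,rcond=None)[0]; rr=np.sqrt(max(0,x[2]+x[0]**2+x[1]**2))
            rel=(x[:2]-C)*1000; print("  px",ce[i].round(),s[i,4],"rel",rel.round(),"r",(rr*1000).round(),"ang",np.degrees(np.arctan2(rel[1],rel[0])).round())
for n in ("scene","wrist","top"):
    p,d,c=cap(n); P=pts(d,c); S=cv2.cvtColor(p,cv2.COLOR_RGB2HSV)[...,1]
    rad=np.hypot(P[...,0]-C[0],P[...,1]-C[1])
    m=(d>0)&(rad<.079)&(P[...,2]>.036)&(P[...,2]<.068)
    gx=np.abs(cv2.Laplacian(d,cv2.CV_32F,ksize=1)); m&=gx<.006
    print(n,m.sum()); fit(P,m)
    np.savez(f"last_{n}.npz",p=p,P=P)
    cv2.imwrite(f"pics/last_{n}.png",p[:,:,::-1])
E
python3 b3.py
python3 - <<'E'
import cv2,numpy as np
a=cv2.imread("pics/last_scene.png"); b=cv2.imread("pics/last_wrist.png")
cv2.imwrite("pics/b4.png",np.hstack([cv2.resize(a[140:230,160:265],(420,360),interpolation=3),cv2.resize(b,(380,360))]))
E
```

```text
scene 115
wrist 3422
  px [248. 188.] 693 rel [69. -3.] r 20.0 ang -2.0
  px [284. 200.] 715 rel [ 56. -41.] r 20.0 ang -36.0
  px [216. 204.] 1010 rel [47. 31.] r 20.0 ang 33.0
  px [260. 212.] 99 rel [ 61. -14.] r 24.0 ang -13.0
  px [194. 255.] 898 rel [-10.  56.] r 20.0 ang 100.0
top 4
```

View pics/b4.png

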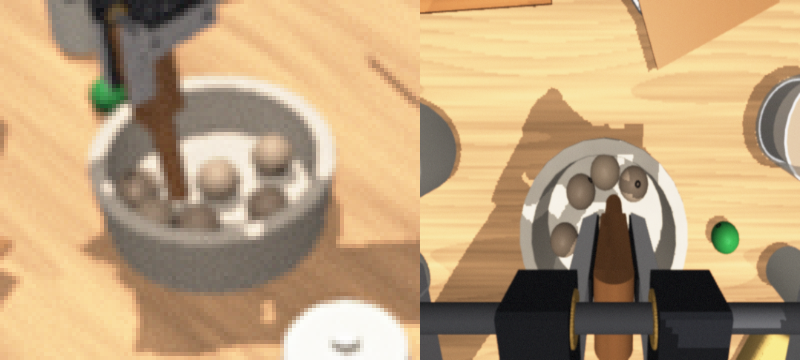

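The wrist view (right) shows four beads. Sphere fits give exactly r=20 mm: (69,−3), (56,−41), (47,31) and (−10,56). The shaft tip is near (34,−14), so I'll continue around at a smaller radius, passing inside the first bead.

```bash
python3 -c "
import numpy as np
pts=[(34,-14),(37,0),(41,16),(37,28)]+[(46*np.cos(t),46*np.sin(t)) for t in np.radians(np.arange(49,240,11.5))]
w=np.array(pts)/10; p=w[0]
for t in w[1:]:
    s=(t-p).round(1); p=p+s; print(s[0],-s[1],p.round(1),end='; ')
"
```

```text
0.3 -1.4 [3.7 0. ]; 0.4 -1.6 [4.1 1.6]; -0.4 -1.2 [3.7 2.8]; -0.7 -0.7 [3.  3.5]; -0.7 -0.5 [2.3 4. ]; -0.9 -0.4 [1.4 4.4]; -0.9 -0.2 [0.5 4.6]; -0.9 0.0 [-0.4  4.6]; -0.9 0.2 [-1.3  4.4]; -0.9 0.3 [-2.2  4.1]; -0.7 0.6 [-2.9  3.5]; -0.7 0.6 [-3.6  2.9]; -0.5 0.8 [-4.1  2.1]; -0.3 0.8 [-4.4  1.3]; -0.2 0.9 [-4.6  0.4]; 0.0 1.0 [-4.6 -0.6]; 0.2 0.9 [-4.4 -1.5]; 0.4 0.8 [-4.  -2.3]; 0.6 0.7 [-3.4 -3. ]; 0.6 0.7 [-2.8 -3.7];
```

send_rows(targets=[{"dx": 0.1, "dy": -0.7, "dz": 0, "roll": 0, "claw": 0}, {"dx": 0.2, "dy": -0.7, "dz": 0, "roll": 0, "claw": 0}, {"dx": 0.2, "dy": -0.8, "dz": 0, "roll": 0, "claw": 0}, {"dx": 0.2, "dy": -0.8, "dz": 0, "roll": 0, "claw": 0}, {"dx": -0.2, "dy": -0.6, "dz": 0, "roll": 0, "claw": 0}, {"dx": -0.2, "dy": -0.6, "dz": 0, "roll": 0, "claw": 0}, {"dx": -0.7, "dy": -0.7, "dz": 0, "roll": 0, "claw": 0}, {"dx": -0.7, "dy": -0.5, "dz": 0, "roll": 0, "claw": 0}, {"dx": -0.9, "dy": -0.4, "dz": 0, "roll": 0, "claw": 0}, {"dx": -0.9, "dy": -0.2, "dz": 0, "roll": 0, "claw": 0}])

```text
t: 20.25
tool_pos: [0.5825, -0.2546, 0.1456]
orientation: [1.0, 0.0, 0.004, 0.002]
force: [3.9, -5.1, 0.9]
gripper_width: 0.0238
grasp_force: 30.0
```

```bash
cat > b4.py <<'E'
import b3
from h import *
st=r.state();T=st["tool_pos"];print(((T[:2]-b3.C)*1000).round(),T[2].round(4),st["force"].round(1))
z=np.load("last_scene.npz");P=z["P"];s=P[(cv2.cvtColor(z["p"],cv2.COLOR_RGB2HSV)[...,1]>110)&(abs(P[...,0]-T[0])<.09)&(abs(P[...,1]-T[1])<.03)&(P[...,2]>.07)&(P[...,2]<.24)]
for z0 in (.08,.1,.12,.14,.16,.18,.2,.22):
    k=s[abs(s[:,2]-z0)<.01]
    if len(k)>4: print(z0,len(k),((np.percentile(k[:,0],[3,50,97])-.542)*1000).round(),((np.percentile(k[:,1],[3,50,97])+.299)*1000).round())
E
python3 b4.py
```

```text
scene 88
wrist 3511
  px [309. 159.] 794 rel [69. -3.] r 20.0 ang -2.0
  px [345. 171.] 876 rel [ 56. -41.] r 20.0 ang -36.0
  px [252. 188.] 831 rel [38. 56.] r 20.0 ang 56.0
  px [306. 221.] 839 rel [-2. -0.] r 20.0 ang -165.0
  px [262. 212.] 84 rel [31. 42.] r 24.0 ang 53.0
  px [243. 225.] 78 rel [-20.  62.] r 21.0 ang 108.0
top 5
[40. 45.] 0.1453 [ 3.2 -3.9 -0.2]
0.08 16 [ 8. 14. 20.] [42. 50. 53.]
0.1 21 [ 7. 17. 21.] [44. 49. 53.]
0.12 14 [11. 18. 22.] [48. 51. 53.]
0.14 22 [ 3. 21. 34.] [45. 53. 56.]
0.16 46 [-1. 18. 36.] [44. 53. 55.]
0.18 23 [ 3. 10. 40.] [32. 53. 55.]
0.2 14 [ 8. 40. 42.] [28. 36. 53.]
0.22 9 [40. 42. 43.] [30. 36. 40.]
```

send_rows(targets=[{"dx": -0.9, "dy": 0.2, "dz": 0, "roll": 0, "claw": 0}, {"dx": -0.9, "dy": 0.2, "dz": 0, "roll": 0, "claw": 0}, {"dx": -0.8, "dy": 0.3, "dz": 0, "roll": 0, "claw": 0}, {"dx": -0.7, "dy": 0.5, "dz": 0, "roll": 0, "claw": 0}, {"dx": -0.6, "dy": 0.6, "dz": 0, "roll": 0, "claw": 0}, {"dx": -0.5, "dy": 0.8, "dz": 0, "roll": 0, "claw": 0}])

```text
t: 21.0
tool_pos: [0.5354, -0.2783, 0.1431]
orientation: [1.0, -0.0, -0.001, -0.002]
force: [1.1, 1.1, -0.5]
gripper_width: 0.0239
grasp_force: 30.0
```

```bash
python3 b4.py
```

```text
scene 95
wrist 5207
  px [305. 115.] 2047 rel [ 60. -19.] r 27.0 ang -18.0
  px [225. 139.] 1040 rel [38. 56.] r 20.0 ang 56.0
  px [282. 178.] 1054 rel [-2. -0.] r 20.0 ang -163.0
  px [229. 211.] 875 rel [-38.  52.] r 20.0 ang 126.0
  px [261. 201.] 127 rel [-20.  21.] r 16.0 ang 134.0
  px [282. 222.] 60 rel [-61.   8.] r 20.0 ang 173.0
top 0
[-7. 20.] 0.1426 [ 0.7  0.4 -0.5]
0.08 17 [-30. -22. -18.] [22. 28. 31.]
0.1 19 [-30. -23. -17.] [24. 28. 30.]
0.12 18 [-26. -20. -15.] [22. 27. 32.]
0.14 33 [-42. -22.  -4.] [16. 30. 32.]
0.16 46 [-43. -20.  -4.] [18. 29. 32.]
0.18 28 [-44. -34.  -2.] [ 8. 29. 32.]
0.2 17 [-38.  -4.  -3.] [ 5. 16. 32.]
0.22 12 [-5. -4. -2.] [ 9. 14. 18.]
```

send_rows(targets=[{"dx": -0.8, "dy": 0.6, "dz": 0, "roll": 0, "claw": 0}, {"dx": -0.5, "dy": 0.8, "dz": 0, "roll": 0, "claw": 0}, {"dx": -0.2, "dy": 0.9, "dz": 0, "roll": 0, "claw": 0}, {"dx": 0.1, "dy": 0.8, "dz": 0, "roll": 0, "claw": 0}, {"dx": 0.3, "dy": 0.8, "dz": 0, "roll": 0, "claw": 0}, {"dx": 0, "dy": 0, "dz": 0, "roll": 0, "claw": 0}])

```text
t: 21.75
tool_pos: [0.5249, -0.3195, 0.1433]
orientation: [1.0, -0.0, -0.001, 0.0]
force: [-0.0, 0.1, -0.8]
gripper_width: 0.0242
grasp_force: 30.0
```

```bash
python3 b4.py
```

```text
scene 118
wrist 5478
  px [242.  97.] 1045 rel [70. -3.] r 20.0 ang -2.0
  px [282. 111.] 1017 rel [ 56. -41.] r 20.0 ang -36.0
  px [183. 129.] 1098 rel [38. 56.] r 20.0 ang 56.0
  px [241. 169.] 1098 rel [-2. -0.] r 20.0 ang -165.0
  px [191. 205.] 1056 rel [-38.  51.] r 20.0 ang 127.0
  px [261. 194.] 121 rel [-23. -22.] r 16.0 ang -135.0
top 143
[-17. -19.] 0.1431 [ 0.   1.6 -0.2]
0.08 15 [-33. -28. -23.] [-20. -14. -11.]
0.1 23 [-35. -27. -21.] [-20. -15. -11.]
0.12 20 [-37. -27. -22.] [-19. -15.  -8.]
0.14 38 [-50. -30. -13.] [-30. -12.  -9.]
0.16 54 [-53. -24. -12.] [-34. -12.  -9.]
0.18 25 [-50. -15. -11.] [-33. -21.  -9.]
0.2 22 [-50. -15. -12.] [-32. -21. -10.]
0.22 13 [-16. -13. -11.] [-33. -28. -20.]
```

send_rows(targets=[{"dx": 0.8, "dy": -0.6, "dz": 0, "roll": 0, "claw": 0}, {"dx": 0.8, "dy": -0.5, "dz": 0, "roll": 0, "claw": 0}, {"dx": 0.8, "dy": -0.6, "dz": 0, "roll": 0, "claw": 0}, {"dx": 0.8, "dy": -0.5, "dz": 0, "roll": 0, "claw": 0}, {"dx": 0, "dy": 0, "dz": 0, "roll": 0, "claw": 0}, {"dx": 0.2, "dy": 1.0, "dz": 0, "roll": 0, "claw": 0}, {"dx": 0.3, "dy": 1.0, "dz": 0, "roll": 0, "claw": 0}, {"dx": 0.3, "dy": 1.0, "dz": 0, "roll": 0, "claw": 0}, {"dx": 0.5, "dy": 0.7, "dz": 0, "roll": 0, "claw": 0}, {"dx": 0.5, "dy": 0.7, "dz": 0, "roll": 0, "claw": 0}, {"dx": 0, "dy": 0, "dz": 0, "roll": 0, "claw": 0}])

```text
t: 23.0
tool_pos: [0.5759, -0.3415, 0.1436]
orientation: [1.0, -0.001, 0.0, 0.0]
force: [-0.3, -0.1, 0.1]
gripper_width: 0.0238
grasp_force: 30.0
```

```bash
python3 b4.py
```

```text
scene 125
wrist 4728
  px [211. 170.] 1897 rel [51.  4.] r 26.0 ang 5.0
  px [258. 166.] 773 rel [ 56. -41.] r 20.0 ang -36.0
  px [164. 181.] 960 rel [39. 56.] r 20.0 ang 55.0
  px [260. 194.] 127 rel [  8. -43.] r 25.0 ang -79.0
  px [173. 250.] 966 rel [-38.  51.] r 20.0 ang 127.0
top 149
[ 33. -41.] 0.1435 [-1.2 -0.7 -0.6]
0.08 19 [17. 24. 30.] [-44. -36. -31.]
0.1 22 [14. 24. 30.] [-40. -36. -32.]
0.12 21 [15. 24. 28.] [-41. -35. -32.]
0.14 35 [ 3. 23. 40.] [-54. -34. -31.]
0.16 56 [ 0. 27. 40.] [-51. -34. -31.]
0.18 28 [-1. 10. 39.] [-54. -34. -30.]
0.2 23 [-0. 11. 40.] [-53. -36. -31.]
0.22 10 [35. 37. 38.] [-58. -50. -46.]
```

send_rows(targets=[{"dx": 0.5, "dy": 0.1, "dz": 0, "roll": 0, "claw": 0}, {"dx": 0.5, "dy": 0, "dz": 0, "roll": 0, "claw": 0}, {"dx": 0.4, "dy": -0.3, "dz": 0, "roll": 0, "claw": 0}, {"dx": 0.4, "dy": -0.4, "dz": 0, "roll": 0, "claw": 0}, {"dx": 0.3, "dy": -0.4, "dz": 0, "roll": 0, "claw": 0}, {"dx": 0.2, "dy": -0.4, "dz": 0, "roll": 0, "claw": 0}, {"dx": -0.4, "dy": 0.2, "dz": 0, "roll": 0, "claw": 0}, {"dx": -1, "dy": 0, "dz": 0, "roll": 0, "claw": 0}, {"dx": 0, "dy": 0, "dz": 0, "roll": 0, "claw": 0}])

```text
t: 24.05
tool_pos: [0.5844, -0.3289, 0.1443]
orientation: [1.0, -0.001, 0.001, 0.001]
force: [0.8, -0.9, -0.7]
gripper_width: 0.024
grasp_force: 30.0
```

```bash
python3 b4.py
```

```text
scene 129
wrist 4646
  px [218. 183.] 1877 rel [49. 11.] r 26.0 ang 12.0
  px [263. 171.] 785 rel [ 61. -34.] r 20.0 ang -29.0
  px [177. 190.] 933 rel [39. 56.] r 20.0 ang 56.0
  px [261. 202.] 113 rel [ 31. -32.] r 17.0 ang -46.0
  px [185. 258.] 930 rel [-38.  51.] r 20.0 ang 127.0
top 102
[ 43. -30.] 0.1442 [ 0.8  0.1 -0.7]
0.08 19 [18. 25. 29.] [-28. -23. -20.]
0.1 21 [17. 26. 31.] [-28. -24. -19.]
0.12 23 [18. 29. 33.] [-30. -23. -20.]
0.14 29 [ 9. 26. 43.] [-40. -21. -18.]
0.16 53 [ 6. 27. 44.] [-40. -21. -18.]
0.18 28 [ 6. 16. 45.] [-46. -22. -18.]
0.2 18 [ 6. 16. 45.] [-41. -21. -19.]
0.22 10 [44. 45. 47.] [-45. -37. -32.]
```

send_rows(targets=[{"dx": 0.4, "dy": 0.9, "dz": 0, "roll": 0, "claw": 0}, {"dx": 0.4, "dy": 0.9, "dz": 0, "roll": 0, "claw": 0}, {"dx": 0.4, "dy": -0.2, "dz": 0, "roll": 0, "claw": 0}, {"dx": 0.4, "dy": -0.3, "dz": 0, "roll": 0, "claw": 0}, {"dx": 0.3, "dy": -0.4, "dz": 0, "roll": 0, "claw": 0}, {"dx": 0.3, "dy": -0.4, "dz": 0, "roll": 0, "claw": 0}, {"dx": 0.3, "dy": -0.5, "dz": 0, "roll": 0, "claw": 0}, {"dx": 0.3, "dy": -0.5, "dz": 0, "roll": 0, "claw": 0}, {"dx": 0, "dy": 0, "dz": 0, "roll": 0, "claw": 0}, {"dx": -1, "dy": 0.3, "dz": 0, "roll": 0, "claw": 0}, {"dx": -1, "dy": 0.3, "dz": 0, "roll": 0, "claw": 0}, {"dx": -1, "dy": 0, "dz": 0, "roll": 0, "claw": 0}])

```text
t: 25.4
tool_pos: [0.5821, -0.3301, 0.1441]
orientation: [1.0, -0.001, 0.001, 0.0]
force: [-0.3, -0.4, -0.1]
gripper_width: 0.0237
grasp_force: 30.0
```

```bash
python3 b4.py
```

```text
scene 96
wrist 4676
  px [209. 182.] 1889 rel [45. 20.] r 26.0 ang 23.0
  px [248. 162.] 827 rel [ 65. -19.] r 20.0 ang -16.0
  px [175. 186.] 893 rel [39. 56.] r 20.0 ang 56.0
  px [261. 212.] 100 rel [ 32. -32.] r 24.0 ang -45.0
  px [184. 255.] 963 rel [-38.  51.] r 20.0 ang 127.0
top 125
[ 40. -31.] 0.1441 [-0.2 -0.3 -1.2]
0.08 17 [ 7. 14. 20.] [-30. -25. -21.]
0.1 18 [ 7. 16. 21.] [-31. -23. -22.]
0.12 22 [ 9. 20. 25.] [-30. -24. -21.]
0.14 28 [ 6. 21. 37.] [-37. -22. -20.]
0.16 49 [-2. 20. 38.] [-35. -21. -19.]
0.18 29 [ 1. 12. 39.] [-47. -22. -20.]
0.2 22 [ 2. 12. 41.] [-48. -22. -19.]
0.22 8 [42. 43. 45.] [-45. -41. -37.]
```

All ring beads are shifted. I'll lift straight out and check all six.

send_rows(targets=[{"dx": 0, "dy": 0, "dz": -2, "roll": 0, "claw": 0}, {"dx": 0, "dy": 0, "dz": -3, "roll": 0, "claw": 0}, {"dx": 0, "dy": 0, "dz": -4, "roll": 0, "claw": 0}, {"dx": 0, "dy": 0, "dz": -4, "roll": 0, "claw": 0}, {"dx": 0, "dy": 0, "dz": -4, "roll": 0, "claw": 0}, {"dx": -3, "dy": -3, "dz": 0, "roll": 0, "claw": 0}, {"dx": -3, "dy": -4, "dz": 0, "roll": 0, "claw": 0}, {"dx": -3, "dy": -4, "dz": 0, "roll": 0, "claw": 0}, {"dx": 0, "dy": -4, "dz": 0, "roll": 0, "claw": 0}, {"dx": 0, "dy": 0, "dz": 0, "roll": 0, "claw": 0}, {"dx": 0, "dy": 0, "dz": 0, "roll": 0, "claw": 0}])

```text
t: 26.65
tool_pos: [0.4929, -0.179, 0.3143]
orientation: [1.0, 0.001, 0.001, 0.001]
force: [0.1, 0.3, -0.6]
gripper_width: 0.024
grasp_force: 30.0
```

```bash
sed -i 's/P\[...,2\]>.036/P[...,2]>.044/' b3.py; python3 b4.py
python3 - <<'E'
from h import *
z=np.load("last_top.npz");P=z["P"]
for n,c,z0,u in(("crock",(.4625,.0462),.12,1),("bowl",(.542,-.299),.075,1)):
    rad=np.hypot(P[...,0]-c[0],P[...,1]-c[1]); q=P[(abs(P[...,2]-z0)<.006)&(rad<.115 if n=="bowl" else rad<.06)]
    A=np.c_[2*q[:,:2],np.ones(len(q))]; print(n,np.linalg.lstsq(A,(q[:,:2]**2).sum(1),rcond=None)[0][:2].round(4),len(q))
a=cv2.imread("pics/last_top.png"); cv2.imwrite("pics/e1.png",cv2.resize(a[130:250,180:400],None,fx=3.5,fy=3.5,interpolation=3))
E
```

```text
scene 94
wrist 2613
  px [359.  76.] 467 rel [ 65. -19.] r 20.0 ang -16.0
  px [324.  93.] 1315 rel [41. 33.] r 29.0 ang 39.0
  px [307. 148.] 406 rel [-38.  51.] r 20.0 ang 127.0
  px [349. 165.] 419 rel [-64. -14.] r 20.0 ang -167.0
top 63
[-49. 119.] 0.3135 [ 0.8  0.2 -0.9]
0.22 31 [-84. -75. -71.] [113. 125. 130.]
crock [0.4624 0.046 ] 295
bowl [ 0.5421 -0.2995] 720
```

Run:
```python
from h import *
C=np.array([.542,-.299]); z=np.load("last_wrist.npz");P=z["P"]
rel=(P[...,:2]-C)*1000; rad=np.hypot(*rel.transpose(2,0,1))
q=rel[(rad<79)&(P[...,2]>.054)&(P[...,2]<.066)].astype(np.float32)
_,l,c=cv2.kmeans(q,6,None,(3,100,.1),20,cv2.KMEANS_PP_CENTERS)
o=np.array([[46,30],[40,-37],[-4,3],[-12,59],[-19,-49],[-59,12]])
for i in range(6): print(c[i].round(),(l==i).sum(),np.linalg.norm(o-c[i],axis=1).round())
```

```text
[62. 24.] 401 [ 18.  65.  70.  82. 109. 122.]
[-62. -13.] 346 [116. 105.  60.  88.  56.  25.]
[38. 56.] 375 [ 27.  93.  67.  50. 119. 106.]
[-37.  52.] 370 [ 86. 118.  59.  26. 103.  45.]
[ 64. -17.] 402 [ 50.  31.  71. 107.  89. 126.]
[24. 20.] 410 [24. 59. 33. 53. 82. 84.]
```

View pics/e1.png

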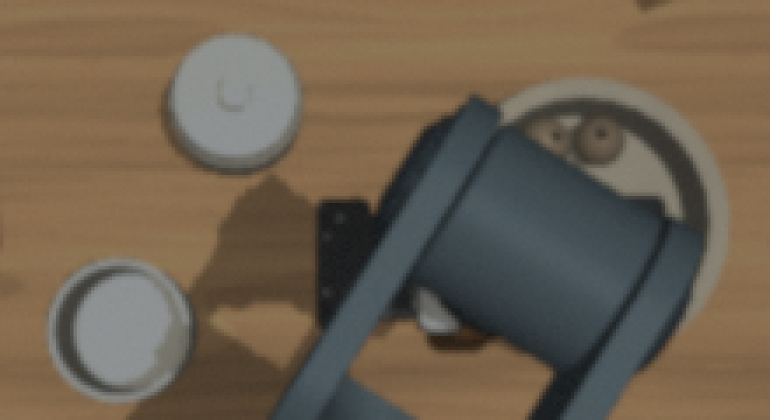

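All six beads are in the bowl and shifted by at least 25 mm (A 27, B 65, C 33, D 26, E 89, F 25). The last picture shows the crock still at (120,330) and the bowl not moved. Now to the crock.

send_rows(targets=[{"dx": 0.2, "dy": -4, "dz": 0, "roll": 0, "claw": 0}, {"dx": 0.2, "dy": -4, "dz": 0, "roll": 0, "claw": 0}, {"dx": 0.2, "dy": -4, "dz": 0, "roll": 0, "claw": 0}, {"dx": 0.2, "dy": -4, "dz": 0, "roll": 0, "claw": 0}, {"dx": 0.2, "dy": -3.5, "dz": 0, "roll": 0, "claw": 0}, {"dx": 0, "dy": -3, "dz": 0, "roll": 0, "claw": 0}, {"dx": 0, "dy": 0, "dz": 0, "roll": 0, "claw": 0}, {"dx": 0, "dy": 0, "dz": 0, "roll": 0, "claw": 0}])

```text
t: 27.6
tool_pos: [0.503, 0.0452, 0.3134]
orientation: [1.0, -0.0, -0.0, 0.0]
force: [0.7, -0.1, -1.4]
gripper_width: 0.0235
grasp_force: 30.0
```

Run:
```python
from h import *
T=r.state()["tool_pos"]; p,d,c=cap("scene"); P=pts(d,c); print(T)
m=(cv2.cvtColor(p,cv2.COLOR_RGB2HSV)[...,1]>110)&(abs(P[...,0]-T[0])<.07)&(abs(P[...,1]-T[1])<.03)&(P[...,2]>.13)&(P[...,2]<.4)
s=P[m]; print("minz",np.sort(s[:,2])[:8].round(3))
for z0 in np.arange(.2,.4,.02):
    k=s[abs(s[:,2]-z0)<.01]
    if len(k)>4: print(z0.round(2),len(k),np.percentile(k[:,0],[3,50,97]).round(3),np.percentile(k[:,1],[3,50,97]).round(3))
```

```text
[0.50304024 0.04517505 0.3134135 ]
minz [0.209 0.209 0.209 0.21  0.21  0.211 0.213 0.213]
0.22 32 [0.466 0.478 0.481] [0.038 0.049 0.054]
0.24 40 [0.47  0.48  0.483] [0.036 0.049 0.054]
0.26 40 [0.47  0.481 0.485] [0.039 0.049 0.054]
0.28 38 [0.473 0.484 0.487] [0.038 0.049 0.054]
0.3 32 [0.473 0.484 0.498] [0.037 0.053 0.055]
0.32 82 [0.463 0.496 0.501] [0.034 0.054 0.056]
0.34 44 [0.462 0.5   0.503] [0.033 0.044 0.056]
0.36 38 [0.465 0.502 0.504] [0.031 0.04  0.056]
0.38 40 [0.465 0.504 0.506] [0.033 0.042 0.055]
```

send_rows(targets=[{"dx": 0, "dy": -0.2, "dz": 3, "roll": 0, "claw": 0}, {"dx": 0, "dy": 0, "dz": 4, "roll": 0, "claw": 0}, {"dx": 0, "dy": 0, "dz": 4, "roll": 0, "claw": 0}, {"dx": 0, "dy": 0, "dz": 3.5, "roll": 0, "claw": 0}, {"dx": 0, "dy": 0, "dz": 2, "roll": 0, "claw": 0}, {"dx": 0, "dy": 0, "dz": 1, "roll": 0, "claw": 0}, {"dx": 0, "dy": 0, "dz": 0.5, "roll": 0, "claw": 0}, {"dx": 0, "dy": 0, "dz": 0, "roll": 0, "claw": 0}])

```text
t: 28.45
tool_pos: [0.5031, 0.047, 0.134]
orientation: [1.0, -0.001, 0.0, 0.0]
force: [0.0, -0.2, -1.5]
gripper_width: 0.0242
grasp_force: 30.0
```

send_rows(targets=[{"dx": 0, "dy": 0, "dz": 0.3, "roll": 0, "claw": 0}, {"dx": 0, "dy": 0, "dz": 0.2, "roll": 0, "claw": 0}, {"dx": 0, "dy": 0, "dz": 0, "roll": 0, "claw": 0}])

```text
t: 28.75
tool_pos: [0.5029, 0.0477, 0.1291]
orientation: [1.0, -0.0, 0.0, 0.0]
force: [-0.3, -1.0, -1.0]
gripper_width: 0.024
grasp_force: 30.0
```

send_rows(targets=[{"dx": 0, "dy": 0, "dz": 0.2, "roll": 0, "claw": 0}, {"dx": 0, "dy": 0, "dz": 0.2, "roll": 0, "claw": 0}, {"dx": 0, "dy": 0, "dz": 0, "roll": 0, "claw": 0}])

```text
t: 29.05
tool_pos: [0.5024, 0.0478, 0.1243]
orientation: [1.0, -0.0, -0.0, -0.0]
force: [-0.6, 1.0, -0.6]
gripper_width: 0.0234
grasp_force: 30.0
```

send_rows(targets=[{"dx": 0, "dy": 0, "dz": 0.2, "roll": 0, "claw": 0}, {"dx": 0, "dy": 0, "dz": 0, "roll": 0, "claw": 0}])

```text
t: 29.25
tool_pos: [0.5024, 0.0478, 0.1224]
orientation: [1.0, -0.0, -0.0, -0.0]
force: [-0.4, 0.3, -0.6]
gripper_width: 0.0239
grasp_force: 30.0
```

send_rows(targets=[{"dx": 0, "dy": 0, "dz": 0.2, "roll": 0, "claw": 0}, {"dx": 0, "dy": 0, "dz": 0, "roll": 0, "claw": 0}])

```text
t: 29.45
tool_pos: [0.5024, 0.0478, 0.1204]
orientation: [1.0, -0.0, -0.0, -0.0]
force: [0.2, 0.0, -0.6]
gripper_width: 0.0236
grasp_force: 30.0
```

send_rows(targets=[{"dx": 0, "dy": 0, "dz": 0.2, "roll": 0, "claw": 0}, {"dx": 0, "dy": 0, "dz": 0, "roll": 0, "claw": 0}])

```text
t: 29.65
tool_pos: [0.5024, 0.0478, 0.1183]
orientation: [1.0, -0.0, -0.0, -0.0]
force: [-0.1, 0.2, -1.7]
gripper_width: 0.0238
grasp_force: 30.0
```

send_rows(targets=[{"dx": 0, "dy": 0, "dz": 0.2, "roll": 0, "claw": 0}, {"dx": 0, "dy": 0, "dz": 0, "roll": 0, "claw": 0}])

```text
t: 29.85
tool_pos: [0.5024, 0.0478, 0.1164]
orientation: [1.0, -0.0, -0.0, -0.0]
force: [-0.6, -0.3, -2.1]
gripper_width: 0.0241
grasp_force: 30.0
```

send_rows(targets=[{"dx": 0, "dy": 0, "dz": 0.1, "roll": 0, "claw": 0.3}, {"dx": 0, "dy": 0, "dz": 0, "roll": 0, "claw": 0.4}, {"dx": 0, "dy": 0, "dz": 0, "roll": 0, "claw": 0.5}, {"dx": 0, "dy": 0, "dz": 0, "roll": 0, "claw": 0.7}, {"dx": 0, "dy": 0, "dz": 0, "roll": 0, "claw": 0.8}, {"dx": 0, "dy": 0, "dz": 0, "roll": 0, "claw": 0.8}, {"dx": 0, "dy": 0, "dz": 0, "roll": 0, "claw": 0.8}, {"dx": 0, "dy": 0, "dz": 0, "roll": 0, "claw": 0.8}])

```text
t: 30.65
tool_pos: [0.5026, 0.0477, 0.1157]
orientation: [1.0, -0.0, -0.0, -0.0]
force: [-0.5, -0.5, 0.4]
gripper_width: 0.0749
grasp_force: 0.0
```

send_rows(targets=[{"dx": 0, "dy": 0, "dz": -2, "roll": 0, "claw": 0.8}, {"dx": 0, "dy": 0, "dz": -3, "roll": 0, "claw": 0.8}, {"dx": 0, "dy": 0, "dz": -4, "roll": 0, "claw": 0.8}, {"dx": 0, "dy": 0, "dz": -4, "roll": 0, "claw": 0.8}, {"dx": 0, "dy": 0, "dz": -4, "roll": 0, "claw": 0.8}, {"dx": 0, "dy": 0, "dz": -3, "roll": 0, "claw": 0.8}, {"dx": -3, "dy": 3, "dz": 0, "roll": 0, "claw": 0.8}, {"dx": -3, "dy": 4, "dz": 0, "roll": 0, "claw": 0.8}, {"dx": 0, "dy": 4, "dz": 0, "roll": 0, "claw": 0.8}, {"dx": 0, "dy": 4, "dz": 0, "roll": 0, "claw": 0.8}, {"dx": 0, "dy": 0, "dz": 0, "roll": 0, "claw": 0.8}])

```text
t: 31.75
tool_pos: [0.442, -0.1056, 0.3155]
orientation: [1.0, -0.003, -0.0, 0.0]
force: [-0.4, 0.3, -0.0]
gripper_width: 0.076
grasp_force: 0.0
```

Run:
```python
from h import *
p,d,c=cap("scene"); q,dq,cq=cap("top"); P=pts(dq,cq)
cv2.imwrite("pics/f.png",np.hstack([cv2.resize(p[130:340,150:390],(457,400)),cv2.resize(q[110:260,80:210],(343,400))])[:,:,::-1])
for n,c0,z0,R0 in(("crock",(.4625,.0462),.12,.06),("bowl",(.542,-.299),.075,.115)):
    rad=np.hypot(P[...,0]-c0[0],P[...,1]-c0[1]); s=P[(abs(P[...,2]-z0)<.006)&(rad<R0)]
    A=np.c_[2*s[:,:2],np.ones(len(s))]; print(n,np.linalg.lstsq(A,(s[:,:2]**2).sum(1),rcond=None)[0][:2].round(4),len(s))
```

```text
crock [0.4621 0.0468] 219
bowl [ 0.542  -0.2986] 1381
```

View pics/f.png

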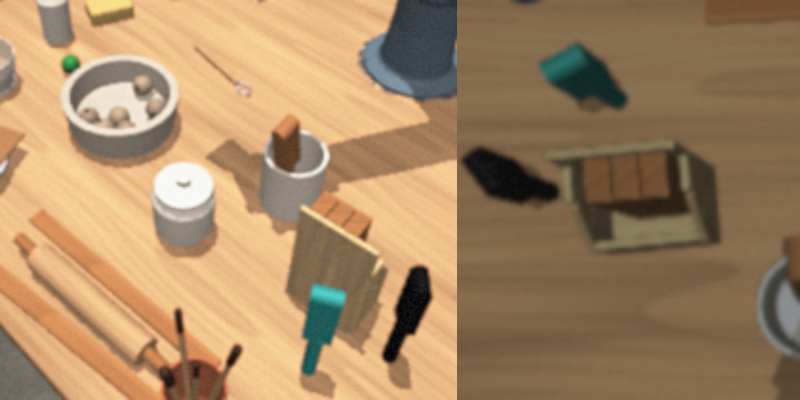

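The paddle stands in the crock at (290,150). The beaters are upright in the box, the bowl and crock have not moved, and the gripper is clear.

```bash
python3 -c "
from h import *
print(r.sign_off())"
```

```text
the job is handed in; nothing more can be done
None
```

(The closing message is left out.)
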